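# Hang a fastener bin from an S-hook on the bench rail

### The arm

A 6-joint arm with a two-finger parallel gripper is mounted at the origin on the work surface. World frame = base frame: x ahead of the robot, y to its left, z up, the work surface at z = 0. Lengths are in mm, angles in degrees, forces in N, time in s.
With the tool pointing down it reaches from about 350 to 850 mm from the base axis. Payload 8.1 kg.
Tool frame: the origin (TCP) lies midway between the tips of the shut fingers; the grasp point (between the pads) lies 19 mm behind it; z points along the fingers, x is the direction in which the jaws open and shut, and the axes are right-handed (so a half turn about z gives the same grasp; the last joint's range is limited). The gripper opens to 85 mm and grips with 20 to 120 N. Pads are 22 mm wide; open, the fingers measure 114 mm over their backs; the gripper's body (76 mm by 85 mm) begins 54 mm behind the grasp point. The pads swing forward as they close: fully open they stand 13 mm farther back than shut.
Start: joints at [-69.236, 7.471, 85.268, -0, 87.261, -4.893], TCP at [259.81, -540.837, 231.292] pointing down, gripper open.
Joint ranges: [-169.43, 169.43], [-51.17, 129.36], [1.28, 143.12], [-76.62, 256.62], [0, 156.53], [-152.29, 152.29]. Speed limits (degrees/s): [136.94, 136.94, 159.86, 180, 180, 180].

### API

Orientations are given as [roll, pitch, yaw] about the fixed x, y, z axes, in that order (R = Rz(yaw) Ry(pitch) Rx(roll)).
In Python, from bench import monitor, cams, r gives the robot as it stands.
- The arm moves only by the tool jog_arm, never from a script. Its arguments are lists of equal length, an entry for each row: "offset": the shift along the tool's x, y, z in mm, a list of three; "delta_rot": the turn, a rotation vector about the tool's x, y, z in degrees, a list of three; "jaw": the opening in per cent of the stroke, from 0 (shut) to 100 (fully open). In form: {"offset": [[x, y, z], ...], "delta_rot": [[rx, ry, rz], ...], "jaw": [jaw, ...]}. A call has 1 to 20 rows; each row shifts and turns the pose as measured when the row begins, along the tool's axes as they then stand; what a row does not reach is not made up. A row lasts 1/10 s, in which the tool goes at most 50 mm and 8.59 degrees, less where a joint would pass 70% of its speed; a pose out of reach is approached as far as the arm can. A call is refused whole if a number of a shift passes 50 or a number of a turn 8.59, either way. A call with a gripper value outside its range is refused whole. The fingers move at their own pace and stop on an object; "newtons" is the grip in N (left out, the last holds). Time passes only in rows, so rows that do not move let the fingers close. It gives the time, the measured TCP pose, the force and the opening at its end, in the units of the state.
- monitor.sense(): the state, without advancing time (a new reading comes with each control period).
- cams.snapshot(name): name is "scene" or "top" or "wrist"; returns (picture, depth): 480x640x3 uint8, red, green, blue; 480x640 float32, mm along the optical axis (not along the pixel's ray), 0 where there is no reading.
- cams.camera_model(name): a dict with "K" (3x3 intrinsics, pixels), "camera_from_world" (4x4, takes a point from world to camera coordinates). Camera axes: x right, y down, z forward; pixel columns grow to the right and rows downward; lengths in mm; the calibration is good to about 2 mm. The wrist camera is an equidistant fisheye: a pixel r from the principal point sees the ray r / f radians off the axis. A picture is of the moment at which its call begins: read the wrist's pose just before it. camera_model takes no time and is no camera call; for the wrist camera it gives the pose at the moment of the call.
- r.hand_in(): hands the job in, once; it reports no verdict.
The state is a dict: "time": time; "joint_pos": joint angles; "qd": joint speeds; "joint_efforts": joint torques, N m; "tool_pos": TCP position; "tcp_rot": TCP orientation; "ft_force": force on the tool from outside, world axes, zero at the start; "wrist_torque": the same for the moment, N m; "finger_gap": finger opening in mm.
Only numpy, scipy, OpenCV 4.12 (cv2) and the standard library are available. Lean on these libraries where they do the work, as an engineer would, in place of code of your own. Each camera call takes 0.05 s, during which the arm holds its last target.

### The job

Take the red S-hook out of its wooden block and hang it by its upper curl on the yellow sleeve of the steel rail, letting go of it there. Then hang the blue fastener bin by the middle of its wire handle in the hook's lower curl, keeping the bin upright and leaving it hanging still and free of the bench. Do not disturb the spray can, the black case or the spanner and scraper that already hang on the rail.

Things in the scene. Friction and masses are not known exactly. Their poses are not given: they have to be found in the camera images.
- rail: Fixed frame: horizontal round steel rail, 16 mm thick, 500 mm long, along this frame's y, its axis 315 mm above the bench, between two profile posts (40 x 40 mm, 353 mm tall, at y = +/-265 mm, foot plates 100 mm along x, 50 along y, 8 high). Origin on the bench under the rail's middle; x points to the robot's left, roughly across its forward direction; the side at -x is the open working side.
- mark (a point): Centre of the yellow sleeve on the rail (50 mm long, 17 mm in diameter, only a colour band: it is no thicker to the touch than the rail). The point is on the rail's axis; y runs along the rail, z is up, x points to the robot's left, roughly across its forward direction; the side at -x is the open working side.
- hook_mid (a point): Middle of the loose red S-hook: flat steel strip 14 mm wide (along y), 5 mm thick, 185 mm long, about 0.14 kg. The S lies in its x-z plane, z up as it stands loosely in the block's slot. The straight shank runs from (x -20, z +70) to (x +20, z -70) mm; a half-circle curl at each end. When hung, the rail's axis is at z = +79.5 mm in this frame.
- hook_top (a point): Centre of the hook's upper curl (z = +70 mm in the hook's frame): a half circle open downwards, inner radius 17.5 mm, outer 22.5 mm; its free tip is at x = +20 mm and ends level with this point.
- hook_low (a point): Centre of the hook's lower curl (z = -70 mm in the hook's frame): a half circle open upwards, inner radius 17.5 mm, outer 22.5 mm; its free tip is at x = -20 mm and ends level with this point. An 8 mm bar lying in it has its axis 13.5 mm below this point.
- holder: Fixed wooden block 110 x 70 x 34 mm (x, y, z), origin at the centre of its underside. A slot in its top (56 mm along x, 17 mm along y, 22 mm deep) holds the lower curl of the S-hook, which shares the block's yaw.
- bin_mid (a point): Middle (half-way up) of the loose blue bin: an open box 90 x 150 x 60 mm (x, y, z) with a stiff wire handle fixed to it that does not fold; 129 mm high in all, 0.22 to 0.42 kg. On its centre line, 64.5 mm above its underside, z up. It may be hung either way round.
- bin_bar (a point): Centre of the top bar of the bin's handle: round wire of 8 mm diameter, straight and level along the bin's y for 124 mm, its axis 125 mm above the bin's underside and 65 mm above the box's rim; at both ends the handle bends down to the box's end walls.
- can_mid (a point): Middle of a loose blue spray can with a red cap, 64 mm in diameter, 150 mm tall, upright on the bench. Leave it alone.
- case_mid (a point): Middle of a loose black tool case, 60 x 120 x 50 mm (x, y, z), on the bench close to the robot. Leave it alone.
- spanner (a joint): Swing (rad) about the rail of the steel spanner hanging on it, 0 = hanging straight down.
- spanner_mid (a point): Middle of that spanner, 95 mm below the rail's axis: it is up to 36 mm wide along the rail and 8 mm thick and reaches to 173 mm below the rail's axis. It hangs on the +y side of the sleeve.
- scraper (a joint): Swing (rad) about the rail of the wooden-handled scraper hanging on it, 0 = hanging straight down.
- scraper_mid (a point): Middle of that scraper, 95 mm below the rail's axis: up to 30 mm wide along the rail and 12 mm thick, reaching to 168 mm below the rail's axis. It hangs on the -y side of the sleeve.
There are look-alikes about, which are no part of the job. Of the things that look like the part that bears hook_mid, the middle-sized one is meant.

How it is judged (in metres and radians):
On the way:
1. The S-hook hangs by its upper curl on the yellow sleeve of the rail, let go by the gripper, before the bin is hung on it (y of hook_top in the frame of mark between -0.02 and 0.02 m and distance between hook_top and mark below 0.026 m and contact force between hook and rail above 0.4 N and angle between hook_mid's own z axis and vertical below 0.35 rad and contact force between hook and the fingers below 0.05 N and contact force between hook and bin below 0.05 N), for 0.2 s.
At the end, for the whole second after the job is handed in: Hook hangs by its upper curl on the rail, within 20 mm of the sleeve's middle and 0.35 rad of upright; the handle's middle is within 30 mm of the lower curl's centre; the hook carries the bin, its middle above 75 mm, upright within 0.25 rad; both under 60 mm/s (y of hook_top in the frame of mark between -0.02 and 0.02 m and distance between hook_top and mark below 0.026 m and contact force between hook and rail above 0.4 N and angle between hook_mid's own z axis and vertical below 0.35 rad and distance between bin_bar and hook_low below 0.03 m and contact force between bin and hook above 1 N and height (world z) of bin_mid above 0.075 m and angle between bin_mid's own z axis and vertical below 0.25 rad and linear speed of each of bin, hook below 0.06 m/s); the robot touches nothing.
It fails at once if The bin is tipped by more than 0.6 rad (angle between bin_mid's own z axis and vertical above 0.6 rad).
It fails at once if The spray can is moved by more than 20 mm or tipped (distance of can_mid from where it was at the start of the episode above 0.02 m or angle between can_mid's own z axis and vertical above 0.3 rad).
It fails at once if The case is moved by more than 20 mm (distance of case_mid from where it was at the start of the episode above 0.02 m).
It fails at once if The spanner is swung by more than 0.35 rad (value of joint spanner above 0.35 rad or value of joint spanner below -0.35 rad).
It fails at once if The scraper is swung by more than 0.35 rad (value of joint scraper above 0.35 rad or value of joint scraper below -0.35 rad).
It also fails if it takes over 72 s, if anything falls off the work surface, if the arm or the gripper's body presses on something with over 40 N, if the wrist force passes 120 N, or if a joint passes its speed limit or range.

## Working session

There is one attempt and no reset: what is moved stays moved. The work goes in short steps, Python scripts to look and compute and a tool call to move; the robot and the scene stay as the last step left them, time stands still between calls to the robot, and variables do not carry over. Pictures are saved under pics/ and viewed, and the job is handed in when it is done.

Besides the shell and the picture viewer there is one more tool, called after "Request:" as name(argument=value, ...), one argument or row to a line, values as JSON. jog_arm: Moves the arm, as the interface text tells. Its arguments: {"type":"object","properties":{"offset":{"type":"array","items":{"type":"array","items":{"type":"number"}}},"delta_rot":{"type":"array","items":{"type":"array","items":{"type":"number"}}},"jaw":{"type":"array","items":{"type":"number"}},"newtons":{"type":"number"}},"required":["offset","delta_rot","jaw"]}

```bash
ls; mkdir -p pics; python3 - <<'E'
from bench import monitor, cams, r
import cv2, numpy as np
s=monitor.sense(); print({k:np.round(v,2) for k,v in s.items()})
for n in ["scene","top","wrist"]:
    m=cams.camera_model(n); print(n,m)
    p,d=cams.snapshot(n); cv2.imwrite(f"pics/{n}0.png",p[:,:,::-1]); np.savez(f"{n}0.npz",p=p,d=d,K=m["K"],T=m["camera_from_world"])
E
```

```text
pics
{'time': np.float64(0.0), 'joint_pos': array([-69.24,   7.51,  85.33,   0.  ,  87.26,  -4.89]), 'qd': array([ 0.1 , -0.05, -0.06, -0.02,  0.01,  0.02]), 'joint_efforts': array([-0.000e+00, -5.694e+01, -5.006e+01, -0.000e+00,  1.000e-02,
       -0.000e+00]), 'tool_pos': array([ 259.65, -540.33,  230.26]), 'tcp_rot': array([-1.7999e+02,  1.0000e-01, -6.4340e+01]), 'ft_force': array([-0.06, -0.21,  0.18]), 'wrist_torque': array([-0.05,  0.01,  0.  ]), 'finger_gap': np.float64(85.55)}
scene {'K': array([[470.52398807,   0.        , 316.02083172],
       [  0.        , 470.52398807, 238.40207374],
       [  0.        ,   0.        ,   1.        ]]), 'camera_from_world': array([[-7.84529625e-01,  6.19913862e-01,  1.48347942e-02,
         4.45387902e+02],
       [ 4.93179614e-01,  6.38286149e-01, -5.91070775e-01,
        -1.96006375e+02],
       [-3.75881810e-01, -4.56396315e-01, -8.06483272e-01,
         1.30026267e+03],
       [ 0.00000000e+00,  0.00000000e+00,  0.00000000e+00,
         1.00000000e+00]])}
top {'K': array([[530.002056  ,   0.        , 314.61877586],
       [  0.      
[... 278 characters left out ...]
      [ 1.37888270e-01, -2.08523945e-02, -9.90228258e-01,
         9.80452985e+02],
       [ 0.00000000e+00,  0.00000000e+00,  0.00000000e+00,
         1.00000000e+00]])}
wrist {'K': array([[371.64829954,   0.        , 325.81378902],
       [  0.        , 371.64829954, 243.42601699],
       [  0.        ,   0.        ,   1.        ]]), 'camera_from_world': array([[ 4.32141619e-01, -9.01803598e-01, -1.97248673e-03,
        -5.99080880e+02],
       [-8.52379116e-01, -4.09169777e-01,  3.25622384e-01,
        -4.23185752e+01],
       [-2.94454519e-01, -1.39033678e-01, -9.45497844e-01,
         3.81158357e+02],
       [ 0.00000000e+00,  0.00000000e+00,  0.00000000e+00,
         1.00000000e+00]])}
```

View pics/scene0.png

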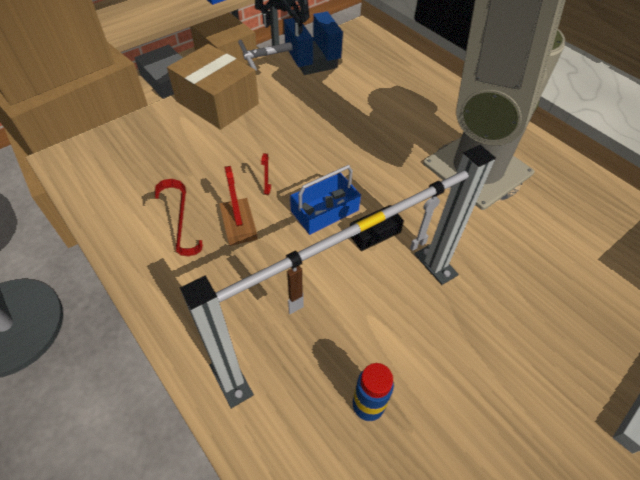

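View pics/top0.png

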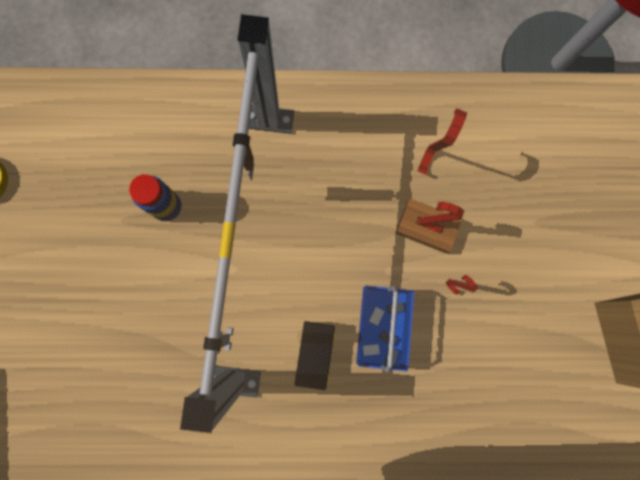

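View pics/wrist0.png

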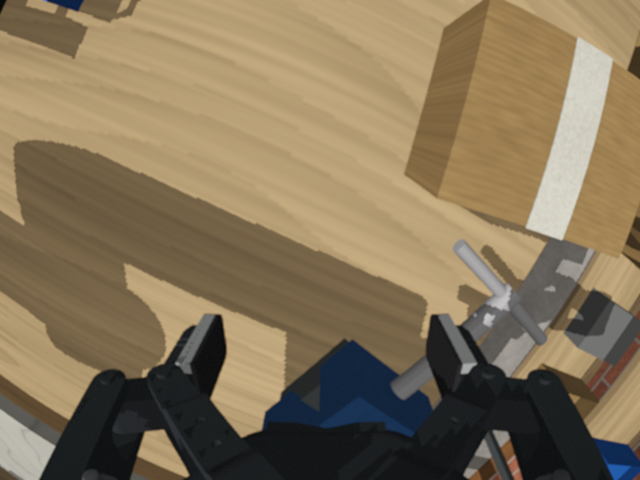

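The scene view shows three red hooks; the middle-sized one is in the block at about (235,200). In the top view that hook is at (440,215), the sleeve at (227,240), the bin at (387,328), the case at (315,355) and the can at (150,190). Next I'll measure their positions.

```bash
cat > h.py <<'E'
import numpy as np, cv2
def cloud(n):
    f=np.load(n+'.npz'); d=f['d'];K=f['K'];T=f['T']
    v,u=np.mgrid[:480,:640]
    P=np.stack([(u-K[0,2])/K[0,0]*d,(v-K[1,2])/K[1,1]*d,d],-1)
    W=(P-T[:3,3])@T[:3,:3]
    W[d<=0]=np.nan
    return f['p'],W,cv2.cvtColor(f['p'],cv2.COLOR_RGB2HSV)
E
python3 - <<'E'
from h import *
np.set_printoptions(suppress=True,precision=1)
for n in ['top0','scene0']:
    p,W,H=cloud(n)
    h,s,v=H[...,0].astype(int),H[...,1],H[...,2]
    M={'yellow':(abs(h-28)<6)&(s>180)&(v>120),'red':((h<6)|(h>174))&(s>190)&(v>60),'blue':(abs(h-112)<10)&(s>150)}
    for k,m in M.items():
        nn,L,st,c=cv2.connectedComponentsWithStats(m.astype(np.uint8))
        for i in range(1,nn):
            if st[i,4]<60: continue
            w=W[L==i]; w=w[~np.isnan(w[:,0])]
            if len(w)==0: continue
            print(n,k,st[i],'mean',w.mean(0),'min',np.percentile(w,3,0),'max',np.percentile(w,97,0))
    # rail points
    z=W[...,2]
    m=(z>295)&(z<330)&(W[...,1]>0)&(W[...,1]<400)&(W[...,0]>200)&(W[...,0]<900)&(s<60)
    w=W[m]
    if len(w)>50:
        c=np.median(w,0);U,S,Vt=np.linalg.svd(w-w.mean(0),full_matrices=False); print(n,'rail',len(w),w.mean(0),Vt[0],S[:3]/len(w)**.5,w.min(0),w.max(0))
E
```

```text
top0 yellow [220 223  13  33 265] mean [556.8 122.1 321.8] min [535.6 115.2 319. ] max [578.1 128.5 324.4]
top0 red [618   0  22  15 208] mean [1200.8 -782.  -131.4] min [1186.7 -801.9 -147. ] max [1217.3 -761.8 -109.8]
top0 red [448 115  15  24 128] mean [ 753.5 -229.4  238.2] min [ 740.2 -238.3  229.5] max [ 769.5 -220.7  242.8]
top0 red [421 152  11  17  73] mean [ 766.7 -235.7    8. ] min [ 752.8 -244.     3.2] max [ 778.7 -227.9   14. ]
top0 red [130 175  31  30 684] mean [668.1 290.  148.8] min [645.6 267.4 145.4] max [690.1 312.4 151.7]
top0 red [438 203  21  11 105] mean [ 629.5 -226.3  193.3] min [ 621.1 -239.1  186.5] max [ 636.5 -213.5  198.3]
top0 red [420 215  37   8 110] mean [ 627.9 -229.    99.3] min [ 619.9 -245.2   40.8] max [ 635.7 -213.8  162.1]
top0 blue [395 292  18  74 759] mean [ 428.6 -179.2   24.2] min [ 367.  -187.6    0.4] max [ 491.2 -169.1   60.3]
top0 rail 3680 [596.6 115.6 319.9] [-1.   0.1  0. ] [165.4   6.8   4.3] [310.2  65.4 295.2] [867.7 162.  329.9]
scene0 yellow [358 212  27  19 251] mean [558.2 126.9 320.3] min [536.1 118.3 313.8] max [579.6 13
[... 437 characters left out ...]
 max [ 789.1 -213.3  242.3]
scene0 red [361 363  32  35 835] mean [674.6 295.9 148. ] min [650.5 272.6 133.6] max [696.1 318.4 151.8]
scene0 blue [ 284   12   58   55 1757] mean [  73.7 -634.3  103.8] min [  -2.2 -723.1   51. ] max [ 147.4 -580.1  135.7]
scene0 blue [ 291  174   69   60 2119] mean [ 430.6 -136.9   30.6] min [ 356.7 -183.6    1.7] max [507.2 -87.7  59.8]
scene0 blue [357 377  35  31 321] mean [692.3 306.  110.9] min [668.7 275.2  89.1] max [702.  325.1 122.9]
scene0 blue [354 403  28  17 129] mean [694.5 308.4  26.2] min [677.1 283.6  11.7] max [702.4 325.3  41.5]
scene0 rail 3265 [600.1 118.9 318.4] [ 1.  -0.1  0. ] [189.4  27.    6.4] [203.8   7.2 295. ] [875.6 172.7 329.9]
```

```bash
python3 - <<'E'
from h import *
np.set_printoptions(suppress=True,precision=2)
for n in ['top0','scene0']:
    p,W,H=cloud(n)
    f=np.load(n+'.npz');C=-f['T'][:3,:3].T@f['T'][:3,3]; print(n,'cam',C)
    x,y,z=W[...,0],W[...,1],W[...,2]
    h,s,v=H[...,0].astype(int),H[...,1],H[...,2]
    # rail, fit axis: centre = surface + 8mm along ray (perp to axis)
    m=(z>305)&(z<330)&(y>50)&(y<180)&(x>320)&(x<800)&(v>90)
    nn,L,st,c=cv2.connectedComponentsWithStats(m.astype(np.uint8)); 
    w=W[m]; from scipy.optimize import least_squares
    def res(q):
        d=np.array([1,q[0],0]);d/=np.linalg.norm(d);a=np.array([557,q[1],q[2]])
        e=w-a; e=e-np.outer(e@d,d); return np.linalg.norm(e,axis=1)-8.2
    q=least_squares(res,[-.1,122,315],loss='soft_l1').x; print('rail: slope',q[0],'y@557',q[1],'z',q[2], np.std(res(q)))
    m=(z>28)&(z<40)&(abs(x-625)<90)&(abs(y+225)<90)
    pts=W[m][:,:2].astype(np.float32); r=cv2.minAreaRect(pts); print('block',r, len(pts))
    m=((h<6)|(h>174))&(s>150)&(abs(x-630)<50)&(abs(y+228)<50)&(z>38)
    w=W[m]
    for lo in range(40,200,20):
        k=(w[:,2]>=lo)&(w[:,2]<lo+20)
        if k.sum()>3: print(lo,k.sum(),w[k].mean(0),w[k].std(0))
    # bin walls & handle
    b=(abs(x-430)<110)&(abs(y+135)<90)
    m=b&(z>90)&(z<140); w=W[m]
    if len(w): 
        print('handle',len(w),w.mean(0),w.min(0),w.max(0))
        k=w[:,2]>118; u=w[k]; print(len(u),u.mean(0),np.linalg.svd(u-u.mean(0),full_matrices=False)[2][0],u.min(0),u.max(0))
    m=b&(z>52)&(z<64)
    print('rim',cv2.minAreaRect(W[m][:,:2].astype(np.float32)),m.sum())
    m=(abs(x-420)<120)&(y>-60)&(y<60)&(z>40)&(z<60); print('case',cv2.minAreaRect(W[m][:,:2].astype(np.float32)),m.sum())
for n in ['top0','scene0']:
    I=cv2.imread(f'pics/{n}.png')
    for nm,(a,b,c,d) in {'hook':((390,490,190,265) if n=='top0' else (205,285,140,255)),'bin':((340,430,275,385) if n=='top0' else (270,380,150,250))}.items():
        cv2.imwrite(f'pics/{n}_{nm}.png',cv2.resize(I[c:d,a:b],None,fx=5,fy=5,interpolation=2))
E
```

```text
top0 cam [ 453.91   14.14 1053.04]
rail: slope -0.11692551462802162 y@557 121.75109479007561 z 313.9850259231157 1.275499917586302
block ((627.0515747070312, -232.93472290039062), (111.04051208496094, 71.70743560791016), 68.30699920654297) 1592
40 28 [ 632.2  -215.9    50.26] [3.38 2.05 5.82]
60 33 [ 630.86 -221.36   69.72] [3.65 2.06 5.61]
80 33 [ 628.46 -226.6    90.62] [3.49 2.42 6.04]
100 30 [ 626.74 -232.01  110.26] [3.06 2.08 5.42]
120 33 [ 625.34 -237.37  130.12] [3.36 2.14 6.14]
140 32 [ 622.07 -242.09  149.81] [3.03 1.94 6.16]
160 12 [ 622.06 -240.25  166.95] [ 7.1  11.91  5.94]
180 159 [ 628.18 -228.79  192.8 ] [5.65 9.62 4.11]
handle 413 [ 427.85 -139.6   125.04] [ 353.49 -150.97   90.67] [ 503.7  -128.5   131.61]
371 [ 428.51 -139.78  126.97] [-0.99  0.1  -0.  ] [ 359.83 -149.55  118.12] [ 497.66 -129.7   131.61]
rim ((428.5829162597656, -140.2178192138672), (90.47298431396484, 149.97933959960938), 84.08122253417969) 614
case ((377.36334228515625, -7.579170227050781), (61.50390625, 120.26383209228516), 81.3642349243164) 2102
scene0 cam [934.83 442.44 926.18]
rail: slope -
[... 303 characters left out ...]
32.15 -225.12   90.17] [3.39 2.42 5.79]
100 39 [ 630.07 -230.52  109.47] [3.22 2.62 5.53]
120 41 [ 628.07 -235.79  129.37] [3.   2.95 5.4 ]
140 6 [ 627.86 -239.3   146.02] [3.   4.25 5.5 ]
160 15 [ 636.98 -215.89  175.25] [ 4.   12.78  4.34]
180 88 [ 633.72 -222.09  191.56] [4.64 8.58 4.97]
handle 244 [ 434.78 -136.68  121.45] [ 356.62 -148.66   90.67] [ 506.46 -126.07  131.32]
189 [ 434.58 -136.79  126.2 ] [ 1.   -0.1  -0.01] [ 364.36 -148.66  118.38] [ 500.84 -127.31  131.32]
rim ((429.7237548828125, -137.21609497070312), (94.38455200195312, 153.50064086914062), 84.82302856445312) 469
case ((379.611328125, -3.9448089599609375), (61.59780502319336, 120.7162094116211), 81.02505493164062) 603
```

```bash
cd pics; python3 -c "
import cv2,numpy as np
a=[cv2.resize(cv2.imread(f),(400,300)) for f in ['top0_hook.png','scene0_hook.png','top0_bin.png','scene0_bin.png']]
cv2.imwrite('m1.png',np.vstack([np.hstack(a[:2]),np.hstack(a[2:])]))"
```

```text
(no output)
```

View pics/m1.png

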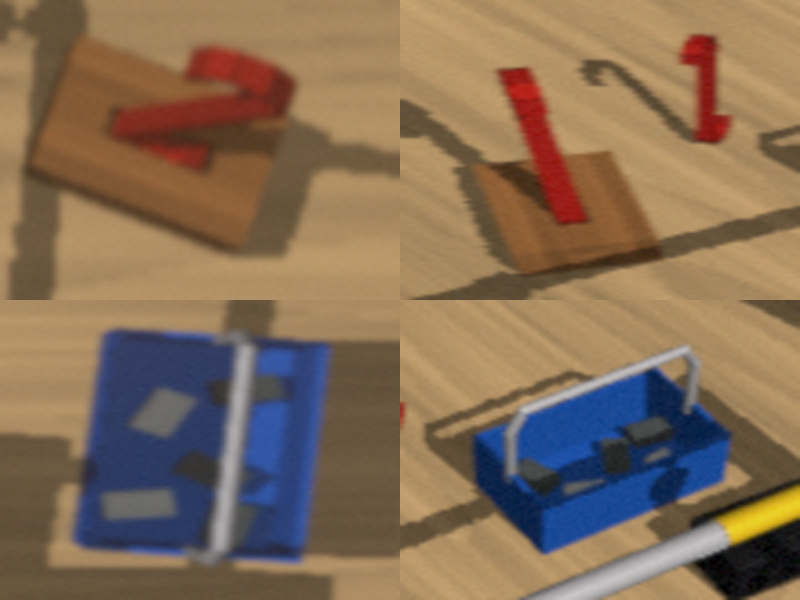

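```bash
cat >> h.py <<'E'
from scipy.spatial.transform import Rotation as Ro
def Rt(yaw,t,flip=0):
    a,b=np.radians(yaw),np.radians(t)
    z=np.array([np.cos(a)*np.cos(b),np.sin(a)*np.cos(b),-np.sin(b)])
    x=np.array([-np.sin(a),np.cos(a),0])*(-1 if flip else 1)
    return Ro.from_matrix(np.c_[x,np.cross(z,x),z])
def wr(q):
    e=lambda a,v:Ro.from_euler(a,v,degrees=True)
    return e('z',q[0])*e('y',q[1]+q[2])*e('z',q[3])*e('y',q[4])*e('z',q[5]+180)
def go(R,p=None):
    from bench import monitor
    s=monitor.sense(); c=Ro.from_euler('xyz',s['tcp_rot'],degrees=True)
    rv=(c.inv()*R).as_rotvec(degrees=True)
    print('t',round(float(s['time']),2),'pos',np.round(s['tool_pos'],1),'rot',np.round(s['tcp_rot'],1),'q',np.round(s['joint_pos'],1),'F',np.round(s['ft_force'],1),'gap',s['finger_gap'])
    print('rotvec',np.round(rv,1),'n',np.linalg.norm(rv)/8.59)
    if p is not None:
        d=np.array(p)-s['tool_pos']
        print('world d',np.round(d,1),'tool now',np.round(c.inv().apply(d),1),'tool after rot',np.round(R.inv().apply(d),1))
E
python3 - <<'E'
from h import *
np.set_printoptions(suppress=True,precision=1)
from bench import monitor
s=monitor.sense(); print(wr(s['joint_pos']).as_euler('xyz',degrees=True),s['tcp_rot'])
for f in (0,1):
    R=Rt(68.3,30,f); go(R,[580,-351,250])
    # orientation-only wrist joint solve for q1,-? forearm angle guess
    for q1 in (-40,-30):
        for fa in (80,100):
            B=Ro.from_euler('z',q1,degrees=True)*Ro.from_euler('y',fa,degrees=True)
            print(f,q1,fa,(B.inv()*R).as_euler('ZYZ',degrees=True)-[0,0,180])
E
```

```text
[-180.     0.1  -64.3] [-180.     0.1  -64.3]
t 0.15 pos [ 259.7 -540.4  230.5] rot [-180.     0.1  -64.3] q [-69.2   7.5  85.3   0.   87.3  -4.9] F [-0.8 -0.4 -0. ] gap 85.0309768688105
rotvec [-27.4 -70.3 121.8] n 16.676714081810765
world d [320.3 189.4  19.5] tool now [ -32.1 -370.8  -19.4] tool after rot [-227.6  164.1  245.2]
0 -40 80 [  61.6  110.8 -180.3]
0 -40 100 [  56.7  100.4 -198.1]
0 -30 80 [  61.2  102.1 -175.3]
0 -30 100 [  59.    92.1 -192.8]
t 0.15 pos [ 259.7 -540.4  230.5] rot [-180.     0.1  -64.3] q [-69.2   7.5  85.3   0.   87.3  -4.9] F [-0.8 -0.4 -0. ] gap 85.0309768688105
rotvec [ 57.1 -22.2 -38.6] n 8.429404718270161
world d [320.3 189.4  19.5] tool now [ -32.1 -370.8  -19.4] tool after rot [ 227.6 -164.1  245.2]
1 -40 80 [ 61.6 110.8  -0.3]
1 -40 100 [ 56.7 100.4 -18.1]
1 -30 80 [  61.2  102.1 -355.3]
1 -30 100 [ 59.   92.1 -12.8]
```

Request:
jog_arm(
  offset=[
    [-3,-37,-2],
    [-3,-37,-2],
    [-3,-37,-2],
    [-3,-37,-2],
    [-3,-37,-2],
    [-3,-37,-2],
    [-3,-37,-2],
    [-3,-37,-2],
    [-3,-37,-2],
    [0,0,0],
  ],
  delta_rot=[
    [0,0,0],
    [0,0,0],
    [0,0,0],
    [0,0,0],
    [0,0,0],
    [0,0,0],
    [0,0,0],
    [0,0,0],
    [0,0,0],
    [0,0,0],
  ],
  jaw=[100,100,100,100,100,100,100,100,100,100],
)

```text
time: 1.15
tool_pos: [556.6, -364.8, 243.7]
tcp_rot: [179.9, 0.5, -64.6]
ft_force: [-0.6, 0.2, 0.2]
finger_gap: 85.7
```

Request:
jog_arm(
  offset=[
    [0,0,0],
    [0,0,0],
    [0,0,0],
    [0,0,0],
    [0,0,0],
    [0,0,0],
    [0,0,0],
    [0,0,0],
    [0,0,0],
    [0,0,0],
  ],
  delta_rot=[
    [6.3,-2.5,-4.3],
    [6.3,-2.5,-4.3],
    [6.3,-2.5,-4.3],
    [6.3,-2.5,-4.3],
    [6.3,-2.5,-4.3],
    [6.3,-2.5,-4.3],
    [6.3,-2.5,-4.3],
    [6.3,-2.5,-4.3],
    [6.3,-2.5,-4.3],
    [0,0,0],
  ],
  jaw=[50,50,50,50,50,50,50,50,50,50],
)

```text
time: 2.15
tool_pos: [554.7, -365.0, 240.7]
tcp_rot: [-117.7, -0.4, -20.3]
ft_force: [-0.6, 0.3, -3.1]
finger_gap: 42.7
```

```bash
python3 - <<'E'
from h import *
R=Rt(68.3,30,1); go(R,[580,-351,180])
from bench import cams
m=cams.camera_model('wrist');p,d=cams.snapshot("wrist"); cv2.imwrite("pics/w1.png",p[:,:,::-1]); np.savez("w1.npz",p=p,d=d,K=m["K"],T=m["camera_from_world"])
E
```

```text
t 2.15 pos [ 554.7 -365.   240.7] rot [-117.7   -0.4  -20.3] q [-60.2  46.2  54.5  50.5 118.  -31.6] F [-0.6  0.3 -3.1] gap 42.70041130258354
rotvec [-2.3  1.   1.1] n 0.31635004275520245
world d [ 25.3  14.  -60.7] tool now [18.4 43.6 47.7] tool after rot [18.3 41.3 49.7]
```

View pics/w1.png

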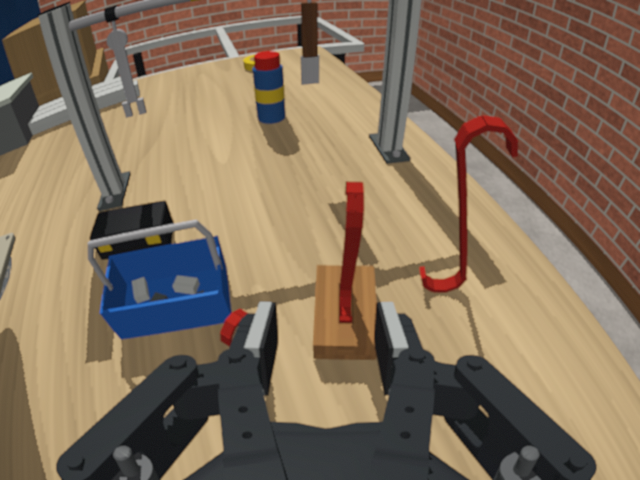

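The wrist view shows the hook standing in its block at about (350,250), between the open fingers. The small hook is at the left, at (235,325).

```bash
cat >> h.py <<'E'
def wcloud(n):
    f=np.load(n+'.npz'); d=f['d'];K=f['K'];T=f['T']
    v,u=np.mgrid[:480,:640]
    a=(u-K[0,2])/K[0,0];b=(v-K[1,2])/K[1,1];r=np.hypot(a,b)+1e-9
    k=np.tan(r)/r
    P=np.stack([a*k*d,b*k*d,d],-1); W=(P-T[:3,3])@T[:3,:3]; W[(d<=0)|(r>1.4)]=np.nan
    return f['p'],W,cv2.cvtColor(f['p'],cv2.COLOR_RGB2HSV)
E
python3 - <<'E'
from h import *
np.set_printoptions(suppress=True,precision=1)
p,W,H=wcloud('w1')
h,s=H[...,0].astype(int),H[...,1]
x,y,z=W[...,0],W[...,1],W[...,2]
m=((h<6)|(h>174))&(s>150); m[:,:330]=0;m[:,375:]=0
w=W[m&(z>25)]
for lo in range(20,200,20):
    k=(w[:,2]>=lo)&(w[:,2]<lo+20)
    if k.sum()>3: print(lo,k.sum(),w[k].mean(0),w[k].std(0))
m=(z>29)&(z<39)&(abs(x-625)<80)&(abs(y+230)<80)&(abs(h-15)<12); print(cv2.minAreaRect(W[m][:,:2].astype(np.float32)))
R=Rt(68.3,30,1); zt=R.as_matrix()[:,2]
print(zt)
go(R,np.array([628.5,-230.5,108])-120*zt)
go(R,np.array([628.5,-230.5,108])+14*zt)
E
```

```text
20 165 [ 628.2 -233.6   32. ] [ 7.7 17.6  3.7]
40 74 [ 632.5 -221.8   51. ] [3.3 1.9 5.4]
60 79 [ 630.6 -227.2   71.1] [3.1 2.1 5.8]
80 92 [ 628.5 -232.2   90.7] [3.1 2.2 6.2]
100 99 [ 626.6 -237.7  110.6] [3.2 2.1 6. ]
120 136 [ 625.  -243.   130.1] [3.3 2.1 6. ]
140 154 [ 622.6 -248.2  150.3] [3.3 2.1 5.7]
160 228 [ 620.3 -252.9  171.6] [3.5 4.7 6. ]
180 595 [ 623.8 -244.4  191.5] [4.5 7.6 5.2]
((628.2288818359375, -233.84507751464844), (112.98480224609375, 70.57073974609375), 68.23239135742188)
[ 0.3  0.8 -0.5]
t 2.2 pos [ 555.3 -365.4  243.2] rot [-118.1   -0.6  -20.4] q [-60.1  45.8  54.6  50.4 117.8 -31.5] F [-0.9  1.1  0.3] gap 42.52057524961364
rotvec [-1.9  0.9  1.1] n 0.2800189952254913
world d [ 34.8  38.4 -75.2] tool now [18.5 43.9 77.9] tool after rot [18.1 40.9 79.6]
t 2.2 pos [ 555.3 -365.4  243.2] rot [-118.1   -0.6  -20.4] q [-60.1  45.8  54.6  50.4 117.8 -31.5] F [-0.9  1.1  0.3] gap 42.52057524961364
rotvec [-1.9  0.9  1.1] n 0.2800189952254913
world d [  77.7  146.2 -142.2] tool now [ 20.5  48.5 211.8] tool after rot [ 18.1  40.9 213.6]
```

Request:
jog_arm(
  offset=[
    [6,14,10],
    [6,14,10],
    [6,14,10],
    [0,0,30],
    [0,0,30],
    [0,0,0],
    [0,0,0],
  ],
  delta_rot=[
    [-0.7,0.3,0.4],
    [-0.7,0.3,0.4],
    [-0.7,0.3,0.4],
    [0,0,0],
    [0,0,0],
    [0,0,0],
    [0,0,0],
  ],
  jaw=[50,50,50,50,50,50,50],
)

```text
time: 2.9
tool_pos: [600.5, -317.8, 166.0]
tcp_rot: [-122.2, -0.7, -22.1]
ft_force: [-0.3, 0.5, 0.6]
finger_gap: 42.8
```

```bash
python3 - <<'E'
from h import *
R=Rt(68.3,30,1); zt=R.as_matrix()[:,2]
go(R,np.array([627.4,-234,108])+14*zt)
E
```

```text
t 2.9 pos [ 600.5 -317.8  166. ] rot [-122.2   -0.7  -22.1] q [-55.2  44.6  62.4  48.  106.3 -33.8] F [-0.3  0.5  0.6] gap 42.75743955588581
rotvec [ 2.2 -0.7  0.4] n 0.2707451025949955
world d [ 31.4  95.1 -65. ] tool now [ -7.5   1.8 119.1] tool after rot [ -6.    6.3 119.1]
```

Request:
jog_arm(
  offset=[
    [-3,2,20],
    [-3,2,20],
    [0,1,20],
    [0,0,0],
    [0,0,0],
  ],
  delta_rot=[
    [1,-0.3,0.2],
    [1,-0.3,0.2],
    [0,0,0],
    [0,0,0],
    [0,0,0],
  ],
  jaw=[50,50,50,50,50],
)

```text
time: 3.4
tool_pos: [615.6, -271.8, 134.9]
tcp_rot: [-120.7, -0.5, -21.9]
ft_force: [-0.7, 0.1, 0.2]
finger_gap: 43.0
```

```bash
python3 - <<'E'
from h import *
R=Rt(68.3,30,1); zt=R.as_matrix()[:,2]
go(R,np.array([627.4,-234,108])+14*zt)
from bench import cams
m=cams.camera_model('wrist');p,d=cams.snapshot("wrist"); cv2.imwrite("pics/w2.png",p[:,:,::-1]); np.savez("w2.npz",p=p,d=d,K=m["K"],T=m["camera_from_world"])
E
```

```text
t 3.4 pos [ 615.6 -271.8  134.9] rot [-120.7   -0.5  -21.9] q [-52.4  44.2  67.5  49.5 102.3 -35.4] F [-0.7  0.1  0.2] gap 43.007676910726886
rotvec [ 0.7 -0.4  0.4] n 0.10557752104078151
world d [ 16.3  49.  -33.9] tool now [-3.5  2.8 61.6] tool after rot [-3.   3.5 61.6]
```

View pics/w2.png

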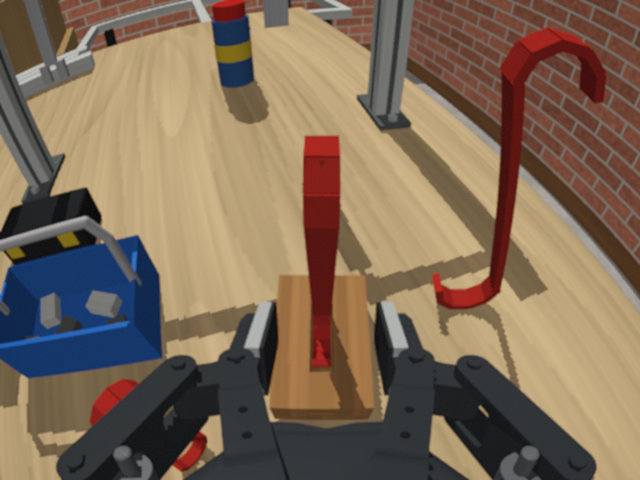

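The hook is centred between the fingers at about column 320, with the fingers' middle at column 326. I'll move in and grip.

Request:
jog_arm(
  offset=[
    [-1,2,20],
    [-1,1,20],
    [0,0,19],
    [0,0,2],
    [0,0,0],
  ],
  delta_rot=[
    [0.5,0,0.2],
    [0,0,0],
    [0,0,0],
    [0,0,0],
    [0,0,0],
  ],
  jaw=[50,50,50,50,50],
  newtons=60,
)

```text
time: 3.95
tool_pos: [634.5, -221.0, 98.9]
tcp_rot: [-120.2, -0.4, -22.1]
ft_force: [0.3, -1.0, -0.4]
finger_gap: 42.4
```

```bash
python3 - <<'E'
from h import *
R=Rt(68.3,30,1); zt=R.as_matrix()[:,2]
go(R,np.array([627.4,-234,108])+14*zt)
from bench import cams
m=cams.camera_model('wrist');p,d=cams.snapshot("wrist"); cv2.imwrite("pics/w3.png",p[:,:,::-1]); np.savez("w3.npz",p=p,d=d,K=m["K"],T=m["camera_from_world"])
E
```

```text
t 3.95 pos [ 634.5 -221.    98.9] rot [-120.2   -0.4  -22.1] q [-48.9  44.   72.4  51.1  97.1 -36.7] F [ 0.3 -1.  -0.4] gap 42.40646595978851
rotvec [ 0.2 -0.5  0.2] n 0.07080811363275584
world d [-2.6 -1.7  2.1] tool now [-1.8 -0.5 -3.3] tool after rot [-1.8 -0.5 -3.3]
```

View pics/w3.png

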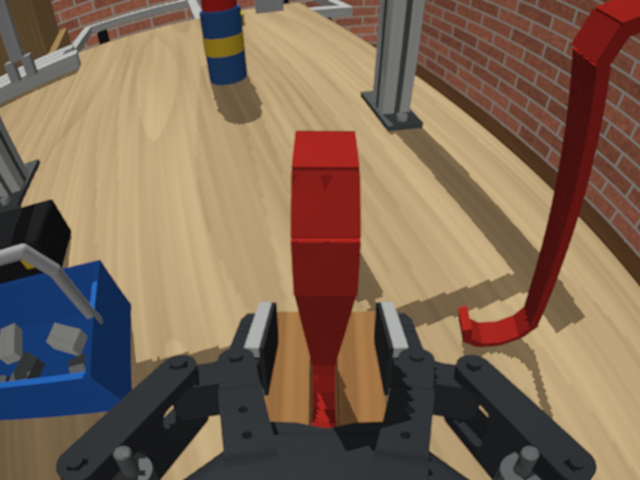

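The shank is centred between the pads, so I'll close on it.

Request:
jog_arm(
  offset=[
    [0,0,0],
    [0,0,0],
    [0,0,0],
    [0,0,0],
    [0,0,0],
    [0,0,0],
  ],
  delta_rot=[
    [0,0,0],
    [0,0,0],
    [0,0,0],
    [0,0,0],
    [0,0,0],
    [0,0,0],
  ],
  jaw=[0,0,0,0,0,0],
  newtons=70,
)

```text
time: 4.6
tool_pos: [634.1, -223.0, 99.5]
tcp_rot: [-120.3, -0.4, -22.1]
ft_force: [-0.7, 1.6, -1.8]
finger_gap: 12.2
```

```bash
python3 - <<'E'
from h import *
R=Rt(68.3,30,1)
go(R,[634,-221,280])
E
```

```text
t 4.6 pos [ 634.1 -223.    99.5] rot [-120.3   -0.4  -22.1] q [-49.1  44.   72.3  51.1  97.1 -36.6] F [-0.7  1.6 -1.8] gap 12.203203835729987
rotvec [ 0.3 -0.6  0.2] n 0.0817645489050968
world d [-1.000e-01  2.000e+00  1.805e+02] tool now [   0.6 -156.8  -89.5] tool after rot [  -0.8 -157.2  -88.6]
```

Request:
jog_arm(
  offset=[
    [0,-8,-5],
    [0,-8,-5],
    [0,-8,-5],
    [0,-17,-10],
    [0,-17,-10],
    [0,-17,-10],
    [0,-17,-10],
    [0,-17,-10],
    [0,-17,-10],
    [0,-17,-10],
    [0,-17,-10],
    [0,0,0],
  ],
  delta_rot=[
    [0,0,0],
    [0,0,0],
    [0,0,0],
    [0,0,0],
    [0,0,0],
    [0,0,0],
    [0,0,0],
    [0,0,0],
    [0,0,0],
    [0,0,0],
    [0,0,0],
    [0,0,0],
  ],
  jaw=[0,0,0,0,0,0,0,0,0,0,0,0],
)

```text
time: 5.8
tool_pos: [632.6, -224.4, 307.6]
tcp_rot: [-120.5, -0.9, -22.1]
ft_force: [0.9, -0.6, -1.5]
finger_gap: 12.2
```

```bash
python3 - <<'E'
from h import *
np.set_printoptions(suppress=True,precision=2)
from bench import cams
R=Rt(83.3,30,1)
go(R,[540,-20,290])
for n in ['scene','top']:
    m=cams.camera_model(n);p,d=cams.snapshot(n); cv2.imwrite(f"pics/{n}2.png",p[:,:,::-1]); np.savez(n+"2.npz",p=p,d=d,K=m["K"],T=m["camera_from_world"])
E
```

```text
t 5.8 pos [ 632.6 -224.4  307.6] rot [-120.5   -0.9  -22.1] q [-49.2  30.2  68.4  54.  107.7 -22.9] F [ 0.9 -0.6 -1.5] gap 12.180651208944587
rotvec [  0.6 -13.8  -7. ] n 1.802595720517971
world d [-92.6 204.4 -17.6] tool now [-163.1  -65.3  140.7] tool after rot [-115.8  -80.8  175.2]
```

View pics/scene2.png

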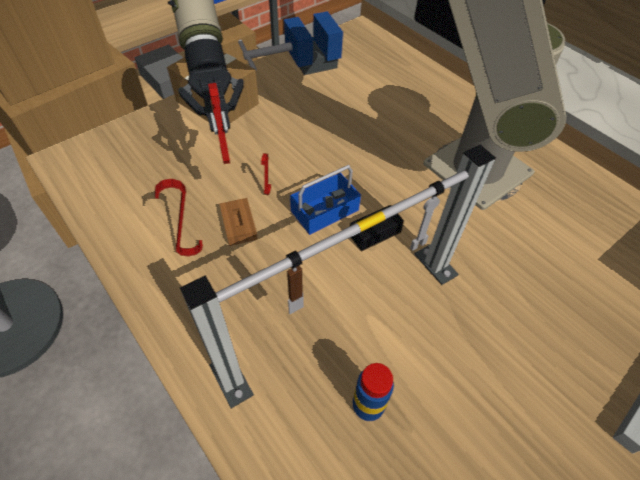

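The hook is out of the block, held at about (218,125) in the scene view. Next I'll measure how it sits in the gripper.

```bash
cat >> h.py <<'E'
def hookfit(n,tcp,yaw,wrist=False):
    p,W,H=(wcloud if wrist else cloud)(n)
    h,s=H[...,0].astype(int),H[...,1]
    e=W-np.array(tcp)
    m=((h<6)|(h>174))&(s>150)&(np.linalg.norm(e,axis=-1)<140)
    a=np.radians(yaw); u=np.array([np.cos(a),np.sin(a),0]); v=np.array([-np.sin(a),np.cos(a),0])
    w=e[m]; L=np.c_[w@u,w@v,w[:,2]]
    print(n,'n',len(L),'min',np.percentile(L,1,0),'max',np.percentile(L,99,0))
    for lo in range(-120,140,20):
        k=(L[:,2]>=lo)&(L[:,2]<lo+20)
        if k.sum()>3: print('  z',lo,k.sum(),'mean',L[k].mean(0),'std',L[k].std(0))
E
python3 - <<'E'
from h import *
np.set_printoptions(suppress=True,precision=1)
for n in ['scene2','top2']: hookfit(n,[632.6,-224.4,307.6],68.3)
E
```

```text
scene2 n 641 min [ -61.5 -113.9  -83.5] max [50.9  7.4 97.5]
  z -100 14 mean [ 45.7 -96.9 -83.8] std [4.5 1.6 2.3]
  z -80 101 mean [ 33.8 -75.4 -69.8] std [15.3 48.2  5.2]
  z -60 58 mean [  6.8  -1.  -49.7] std [2.2 3.6 5.8]
  z -40 58 mean [  1.7  -0.7 -29.9] std [2.2 3.5 5.7]
  z -20 60 mean [ -4.  -0. -10.] std [2.4 3.5 6. ]
  z 0 57 mean [-9.4 -0.3 10.1] std [3.9 3.2 5.8]
  z 20 75 mean [-17.2  -0.   30.2] std [8.3 3.9 6. ]
  z 40 51 mean [-30.6  -0.5  46.4] std [18.9  4.3  4.7]
  z 60 28 mean [ 6.2 -0.1 75.8] std [13.6  4.2  4.7]
  z 80 139 mean [ 0.6  1.  91.3] std [8.7 4.  5.2]
top2 n 987 min [ -31.9 -114.3  -88.7] max [46.5  9.1 96. ]
  z -100 112 mean [  2.7 -31.  -84.8] std [28.1 46.2  3. ]
  z -80 174 mean [ 23.5 -76.8 -71.7] std [28.4 48.7  4.6]
  z -60 55 mean [  4.1   2.4 -49.5] std [2.  3.9 5.9]
  z -40 33 mean [ -0.3   3.1 -32.8] std [1.1 3.8 4. ]
  z -20 21 mean [-8.4 -1.1 -6.6] std [2.4 7.2 4.9]
  z 0 47 mean [-12.8  -0.2  10.4] std [1.7 4.3 5.7]
  z 20 63 mean [-19.    1.6  30.2] std [4.4 6.4 5.4]
  z 40 67 mean [-23.9   2.9  49.5] std [1.8 3.4 5.9]
  z 60 53 mean [-14.5   4.7  70.8] std [18.2  3.5  6.4]
  z 80 362 mean [-10.6   2.6  91. ] std [11.8  4.2  3.9]
```

Request:
jog_arm(
  offset=[
    [0,0,0],
    [0,0,0],
    [0,0,0],
  ],
  delta_rot=[
    [0.3,-6.9,-3.5],
    [0.3,-6.9,-3.5],
    [0,0,0],
  ],
  jaw=[0,0,0],
)

```text
time: 6.2
tool_pos: [627.7, -221.4, 292.8]
tcp_rot: [-119.1, 1.3, -6.3]
ft_force: [0.3, -1.0, -3.9]
finger_gap: 12.6
```

```bash
python3 - <<'E'
from h import *
go(Rt(83.3,30,1),[550.5,63,280])
E
```

```text
t 6.2 pos [ 627.7 -221.4  292.8] rot [-119.1    1.3   -6.3] q [-45.7  44.1  51.3  51.2 121.  -25.8] F [ 0.3 -1.  -3.9] gap 12.572431062163275
rotvec [-0.9  1.  -1. ] n 0.18826831503732175
world d [-77.2 284.4 -12.8] tool now [-107.9 -120.1  246.9] tool after rot [-109.9 -125.7  243.2]
```

Request:
jog_arm(
  offset=[
    [-11,-12,24],
    [-11,-12,24],
    [-11,-12,24],
    [-11,-12,24],
    [-11,-12,24],
    [-11,-12,24],
    [-11,-12,24],
    [-11,-12,24],
    [0,0,0],
  ],
  delta_rot=[
    [-0.3,0.4,-0.4],
    [-0.3,0.4,-0.4],
    [-0.3,0.3,-0.3],
    [0,0,0],
    [0,0,0],
    [0,0,0],
    [0,0,0],
    [0,0,0],
    [0,0,0],
  ],
  jaw=[0,0,0,0,0,0,0,0,0],
)

```text
time: 7.1
tool_pos: [561.0, 11.3, 266.1]
tcp_rot: [-120.0, 0.6, -8.7]
ft_force: [-0.2, 0.2, -2.7]
finger_gap: 12.5
```

```bash
python3 - <<'E'
from h import *
go(Rt(83.3,30,1),[550.5,63,275])
E
```

```text
t 7.1 pos [561.   11.3 266.1] rot [-120.     0.6   -8.7] q [-35.3  13.6  94.3  52.4 102.7 -28.8] F [-0.2  0.2 -2.7] gap 12.462524915677824
rotvec [-0.  -1.5 -1.6] n 0.24886989744769697
world d [-10.5  51.7   8.9] tool now [-18.3 -32.3  38.6] tool after rot [-16.5 -32.8  39. ]
```

Request:
jog_arm(
  offset=[
    [-6,-11,13],
    [-6,-11,13],
    [-6,-11,13],
    [0,0,0],
    [0,0,0],
  ],
  delta_rot=[
    [0,-0.7,-0.7],
    [0,-0.7,-0.7],
    [0,-0.3,-0.3],
    [0,0,0],
    [0,0,0],
  ],
  jaw=[0,0,0,0,0],
)

```text
time: 7.6
tool_pos: [547.9, 65.4, 273.3]
tcp_rot: [-120.1, 0.0, -7.0]
ft_force: [1.3, -1.0, -2.1]
finger_gap: 12.3
```

```bash
python3 - <<'E'
from h import *
np.set_printoptions(suppress=True,precision=1)
from bench import cams,monitor
R=Rt(83.3,30,1)
go(R,[557.3+.117*10,122.9+9.93,264])
s=monitor.sense()
for n in ['scene','top','wrist']:
    m=cams.camera_model(n);p,d=cams.snapshot(n); cv2.imwrite(f"pics/{n}3.png",p[:,:,::-1]); np.savez(n+"3.npz",p=p,d=d,K=m["K"],T=m["camera_from_world"])
    hookfit(n+'3',s['tool_pos'],83.3,n=='wrist')
I=cv2.imread('pics/scene3.png')[120:320,270:470]; J=cv2.imread('pics/top3.png')[150:350,170:370]
cv2.imwrite('pics/m3.png',np.hstack([cv2.resize(I,(400,400),interpolation=2),cv2.resize(J,(400,400),interpolation=2)]))
E
```

```text
t 7.6 pos [547.9  65.4 273.3] rot [-120.1    0.    -7. ] q [-31.1   8.7  99.   53.4 100.7 -27.8] F [ 1.3 -1.  -2.1] gap 12.281609567466017
rotvec [ 0.1 -0.2 -0.1] n 0.033305521288102935
world d [10.6 67.4 -9.3] tool now [  2.3 -26.2  63.7] tool after rot [  2.6 -26.   63.7]
scene3 n 663 min [-54.   -8.1 -76.6] max [12.2  9.9 97.8]
  z -80 74 mean [-13.1  -0.3 -69.3] std [18.6  4.4  4.8]
  z -40 44 mean [  0.7  -1.4 -27.8] std [1.6 4.  4.1]
  z -20 38 mean [ -3.4  -0.6 -12.6] std [1.9 4.3 5.5]
  z 0 46 mean [-11.5   2.2  11.1] std [9.1 5.8 5.7]
  z 20 79 mean [-22.1   1.1  30. ] std [14.2  9.1  5.7]
  z 40 83 mean [-23.2  -0.5  49.4] std [6.4 4.6 5.9]
  z 60 95 mean [-18.4  -2.   70.6] std [16.   4.3  5.9]
  z 80 203 mean [-5.2 -2.4 92. ] std [11.4  4.3  4.9]
top3 n 331 min [-32.5  -6.  -38.4] max [ 6.8  7.3 99.3]
  z -60 4 mean [  4.3  -2.  -46.9] std [1.7 0.7 5.5]
  z -20 9 mean [-7.  -1.3 -8.1] std [1.2 2.  3.9]
  z 0 13 mean [-12.1   0.9  10.1] std [1.8 1.6 6.1]
  z 20 15 mean [-17.7   3.5  29.1] std [1.6 2.  5.8]
  z 40 11 mean [-23.1   5.7  48.2] std [1.4 1.5 4.7]
  z 80 274 mean [-13.3   0.3  93.6] std [11.3  3.7  3.5]
wrist3 n 14534 min [-37.4  -7.  -82.6] max [ 2.6  6.3 98.1]
  z -100 533 mean [-13.    0.9 -82. ] std [5.2 3.5 0.9]
  z -80 754 mean [-11.    0.6 -73.1] std [14.8  3.5  5.6]
  z -60 86 mean [ -0.3   0.2 -49.5] std [1.6 3.5 5.5]
  z -40 131 mean [ -6.2   0.4 -29.5] std [1.7 3.8 5.8]
  z -20 188 mean [-12.   -0.1  -9.7] std [1.7 3.7 5.9]
  z 0 300 mean [-18.2   0.1  11.2] std [1.6 3.7 5.8]
  z 20 423 mean [-23.8  -0.   30.9] std [1.7 3.8 5.7]
  z 40 785 mean [-30.3   0.   50.8] std [5.  3.7 5.9]
  z 60 1880 mean [-35.6  -0.1  73.3] std [1.5 3.8 5.8]
  z 80 9454 mean [-26.2  -0.4  91.9] std [7.7 3.9 5.2]
```

View pics/m3.png

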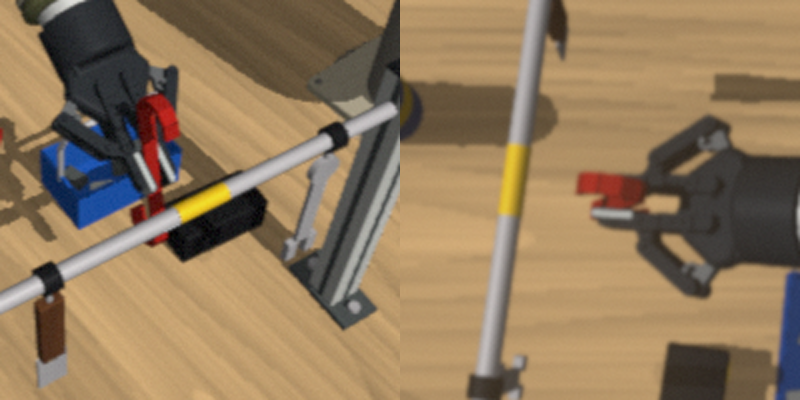

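View pics/wrist3.png

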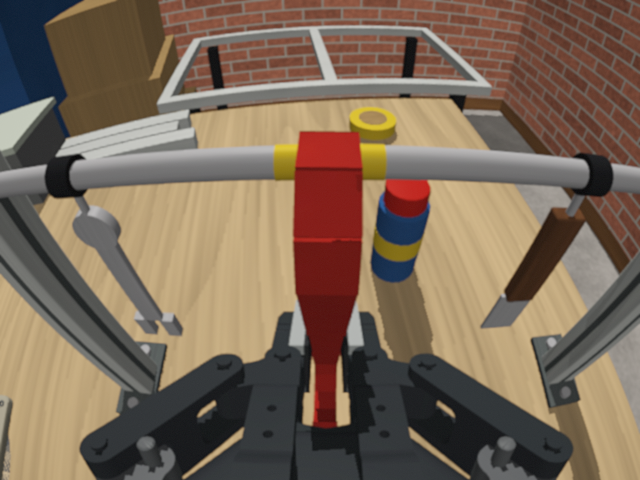

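The hook hangs upright in the grip and is centred on the sleeve (wrist view, column 328, rail row 160). I'll cross-check the rail position using the wrist depth.

```bash
python3 - <<'E'
from h import *
from scipy.optimize import least_squares
np.set_printoptions(suppress=True,precision=1)
for n,wr_ in (('wrist3',1),('top3',0),('scene3',0)):
    p,W,H=(wcloud if wr_ else cloud)(n)
    h,s,v=H[...,0].astype(int),H[...,1],H[...,2]
    x,y,z=W[...,0],W[...,1],W[...,2]
    m=(abs(h-28)<7)&(s>150)&(v>90)&(z>295)&(z<335)&(abs(y-122)<40); print(n,'yellow',W[m].mean(0),np.percentile(W[m],[2,98],axis=0)[:,0])
    m=(z>298)&(z<332)&(abs(y-122+.117*(x-557))<25)&(abs(x-557)<100)&(v>80)&~(((h<6)|(h>174))&(s>120)); w=W[m]
    def res(q):
        d=np.array([1,q[0],0]);d/=np.linalg.norm(d);a=np.array([557,q[1],q[2]])
        e=w-a; e=e-np.outer(e@d,d); return np.linalg.norm(e,axis=1)-8.2
    q=least_squares(res,[-.1,122,315],loss='soft_l1').x; print(q,len(w))
E
```

```text
wrist3 yellow [556.9 116.  319.5] [531.7 580.1]
[ -0.1 121.4 314.9] 11363
top3 yellow [556.2 121.5 321.5] [533.4 578.9]
[ -0.1 121.7 314.2] 1678
scene3 yellow [558.2 126.9 320.1] [535.1 580.9]
[ -0.1 123.6 314.3] 1076
```

Request:
jog_arm(
  offset=[
    [0.5,-5,13],
    [0.5,-5,13],
    [0.5,-5,12],
    [0,-5,10],
    [0,0,0],
    [0,0,0],
  ],
  delta_rot=[
    [0,0,0],
    [0,0,0],
    [0,0,0],
    [0,0,0],
    [0,0,0],
    [0,0,0],
  ],
  jaw=[0,0,0,0,0,0],
)

```text
time: 8.35
tool_pos: [557.0, 119.8, 265.1]
tcp_rot: [-120.1, 0.1, -7.0]
ft_force: [0.1, 0.1, -1.2]
finger_gap: 12.1
```

```bash
python3 - <<'E'
from h import *
from bench import cams
go(Rt(83.3,30,1),[558.3,132.9,262])
for n in ['scene','top']:
    p,d=cams.snapshot(n); cv2.imwrite(f"pics/{n}4.png",p[:,:,::-1])
I=cv2.imread('pics/scene4.png')[150:270,310:430]; J=cv2.imread('pics/top4.png')[180:300,170:290]
cv2.imwrite('pics/m4.png',np.hstack([cv2.resize(I,(400,400),interpolation=2),cv2.resize(J,(400,400),interpolation=2)]))
E
```

```text
t 8.35 pos [557.  119.8 265.1] rot [-1.201e+02  1.000e-01 -7.000e+00] q [-25.8   7.3 101.4  55.4  95.9 -25.6] F [ 0.1  0.1 -1.2] gap 12.12091229591964
rotvec [ 0.1 -0.2 -0.3] n 0.042331780423260315
world d [ 1.3 13.1 -3.1] tool now [-0.3 -3.9 12.9] tool after rot [-0.2 -3.9 12.9]
```

View pics/m4.png

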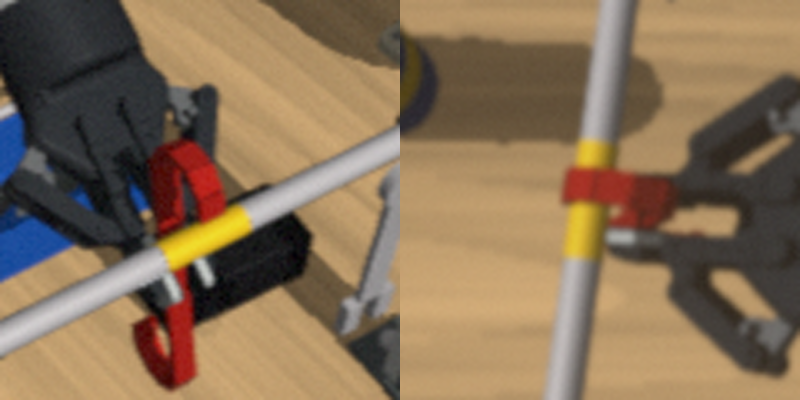

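Request:
jog_arm(
  offset=[
    [0,-3,7],
    [0,-2,6],
    [0,0,0],
    [0,0,0],
  ],
  delta_rot=[
    [0,0,0],
    [0,0,0],
    [0,0,0],
    [0,0,0],
  ],
  jaw=[0,0,0,0],
)

```text
time: 8.85
tool_pos: [559.3, 133.2, 262.9]
tcp_rot: [-120.1, 0.1, -7.2]
ft_force: [0.4, 0.1, -1.7]
finger_gap: 12.3
```

```bash
python3 - <<'E'
from h import *
from bench import cams
go(Rt(83.3,30,1),[558.3,132.9,262])
for n in ['scene','wrist']:
    p,d=cams.snapshot(n); cv2.imwrite(f"pics/{n}5.png",p[:,:,::-1])
I=cv2.imread('pics/scene5.png')[150:270,310:430]; J=cv2.imread('pics/wrist5.png')[80:400,160:480]
cv2.imwrite('pics/m5.png',np.hstack([cv2.resize(I,(400,400),interpolation=2),cv2.resize(J,(400,400),interpolation=2)]))
E
```

```text
t 8.85 pos [559.3 133.2 262.9] rot [-1.201e+02  1.000e-01 -7.200e+00] q [-24.4   7.  102.   56.   94.6 -25. ] F [ 0.4  0.1 -1.7] gap 12.296938414401147
rotvec [ 0.1 -0.4 -0.3] n 0.055181548421651655
world d [-1.  -0.3 -0.9] tool now [-1.   1.   0.2] tool after rot [-1.   1.   0.2]
```

View pics/m5.png

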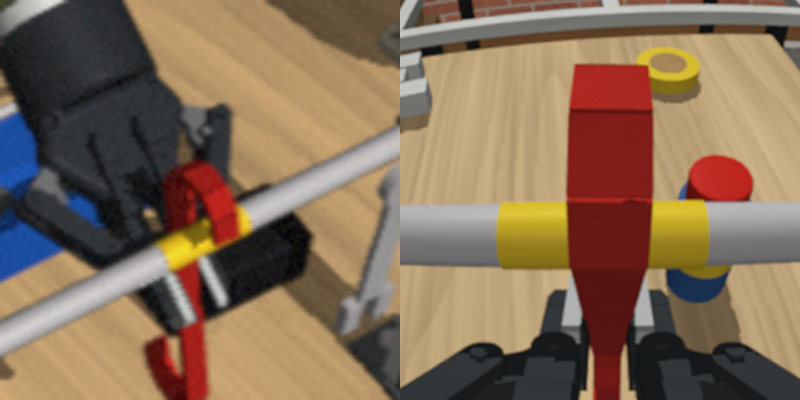

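The tip has passed over the rail and the rail sits inside the curl, so I'll lower it.

Request:
jog_arm(
  offset=[
    [-1,7,4],
    [0,6,4],
    [0,5,4],
    [0,0,0],
    [0,0,0],
  ],
  delta_rot=[
    [0,0,0],
    [0,0,0],
    [0,0,0],
    [0,0,0],
    [0,0,0],
  ],
  jaw=[0,0,0,0,0],
)

```text
time: 9.45
tool_pos: [558.2, 134.1, 238.6]
tcp_rot: [-120.1, 0.1, -7.2]
ft_force: [-0.1, -0.0, -1.7]
finger_gap: 12.2
```

```bash
python3 - <<'E'
from h import *
go(Rt(83.3,30,1),[558.6,135.9,230])
E
```

```text
t 9.45 pos [558.2 134.1 238.6] rot [-1.201e+02  1.000e-01 -7.200e+00] q [-24.4   8.6 103.1  55.8  93.1 -27.1] F [-0.1 -0.  -1.7] gap 12.220739722226284
rotvec [ 0.1 -0.4 -0.4] n 0.06330068444265324
world d [ 0.4  1.8 -8.6] tool now [0.2 6.5 5.9] tool after rot [0.2 6.5 5.9]
```

Request:
jog_arm(
  offset=[
    [0,2,2],
    [0,2,2],
    [0,1.5,1],
    [0,0,0],
    [0,0,0],
  ],
  delta_rot=[
    [0,0,0],
    [0,0,0],
    [0,0,0],
    [0,0,0],
    [0,0,0],
  ],
  jaw=[0,0,0,0,0],
)

```text
time: 9.95
tool_pos: [558.6, 135.8, 231.1]
tcp_rot: [-120.1, 0.1, -7.2]
ft_force: [-0.4, -0.3, -1.2]
finger_gap: 12.5
```

```bash
python3 - <<'E'
from h import *
from bench import cams
go(Rt(83.3,30,1),[558.6,135.9,230])
for n in ['scene','wrist']:
    p,d=cams.snapshot(n); cv2.imwrite(f"pics/{n}6.png",p[:,:,::-1])
I=cv2.imread('pics/scene6.png')[150:270,310:430]; J=cv2.imread('pics/wrist6.png')[80:400,160:480]
cv2.imwrite('pics/m6.png',np.hstack([cv2.resize(I,(400,400),interpolation=2),cv2.resize(J,(400,400),interpolation=2)]))
E
```

```text
t 9.95 pos [558.6 135.8 231.1] rot [-1.201e+02  1.000e-01 -7.200e+00] q [-24.2   9.1 103.3  55.9  92.5 -27.7] F [-0.4 -0.3 -1.2] gap 12.507184956722078
rotvec [ 0.1 -0.4 -0.4] n 0.061711644493152105
world d [-0.   0.1 -1.1] tool now [-0.   0.9  0.6] tool after rot [-0.   0.9  0.6]
```

View pics/m6.png

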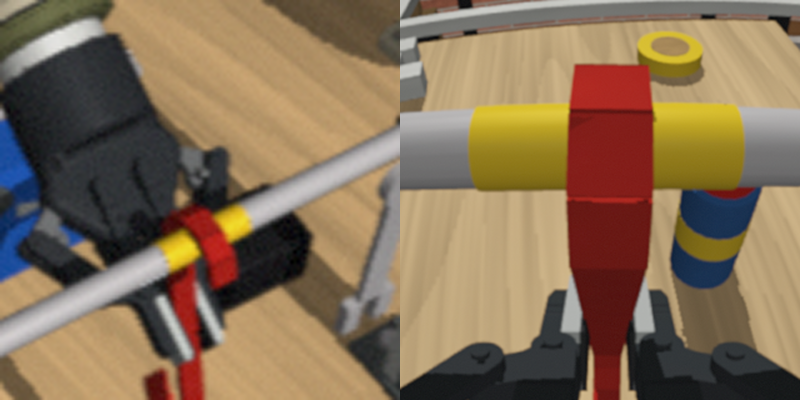

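Nearly seated. I'll creep down about 3 mm until the wrist force shows contact.

Request:
jog_arm(
  offset=[
    [0,1.2,0.7],
    [0,1.2,0.7],
    [0,0,0],
  ],
  delta_rot=[
    [0,0,0],
    [0,0,0],
    [0,0,0],
  ],
  jaw=[0,0,0],
)

```text
time: 10.35
tool_pos: [559.5, 135.9, 230.6]
tcp_rot: [-120.0, -0.1, -7.2]
ft_force: [0.1, -0.1, -1.8]
finger_gap: 12.5
```

```bash
python3 - <<'E'
from h import *
go(Rt(83.3,30,1),[558.6,135.9,230])
E
```

```text
t 10.35 pos [559.5 135.9 230.6] rot [-1.2e+02 -1.0e-01 -7.2e+00] q [-24.2   9.3 103.3  56.   92.4 -28. ] F [ 0.1 -0.1 -1.8] gap 12.466180425394327
rotvec [-0.  -0.5 -0.2] n 0.05808022543299303
world d [-0.9 -0.  -0.6] tool now [-0.9  0.6  0.2] tool after rot [-0.9  0.6  0.2]
```

Request:
jog_arm(
  offset=[
    [-0.5,1.5,0.9],
    [0,1.5,0.9],
    [0,0,0],
  ],
  delta_rot=[
    [0,0,0],
    [0,0,0],
    [0,0,0],
  ],
  jaw=[0,0,0],
)

```text
time: 10.65
tool_pos: [560.4, 136.2, 230.6]
tcp_rot: [-119.8, -0.4, -7.2]
ft_force: [-0.1, 0.2, -2.0]
finger_gap: 12.2
```

Request:
jog_arm(
  offset=[
    [0,0,0],
    [0,0,0],
    [0,0,0],
    [0,0,0],
    [0,0,0],
    [0,0,0],
  ],
  delta_rot=[
    [0,0,0],
    [0,0,0],
    [0,0,0],
    [0,0,0],
    [0,0,0],
    [0,0,0],
  ],
  jaw=[18,22,28,35,42,42],
)

```text
time: 11.25
tool_pos: [560.1, 136.1, 229.5]
tcp_rot: [-119.8, -0.3, -7.2]
ft_force: [0.3, 0.3, -0.3]
finger_gap: 35.9
```

```bash
python3 - <<'E'
from h import *
from bench import cams
go(Rt(83.3,30,1),[558.6,135.9,230])
for n in ['scene','wrist']:
    p,d=cams.snapshot(n); cv2.imwrite(f"pics/{n}7.png",p[:,:,::-1])
I=cv2.imread('pics/scene7.png')[150:270,310:430]; J=cv2.imread('pics/wrist7.png')[80:400,160:480]
cv2.imwrite('pics/m7.png',np.hstack([cv2.resize(I,(400,400),interpolation=2),cv2.resize(J,(400,400),interpolation=2)]))
E
```

```text
t 11.25 pos [560.1 136.1 229.5] rot [-119.8   -0.3   -7.2] q [-24.2   9.4 103.4  56.2  92.2 -28.4] F [ 0.3  0.3 -0.3] gap 35.93483903592927
rotvec [-0.2 -0.6  0. ] n 0.07127807166667413
world d [-1.5 -0.2  0.5] tool now [-1.5 -0.2 -0.6] tool after rot [-1.5 -0.2 -0.6]
```

View pics/m7.png

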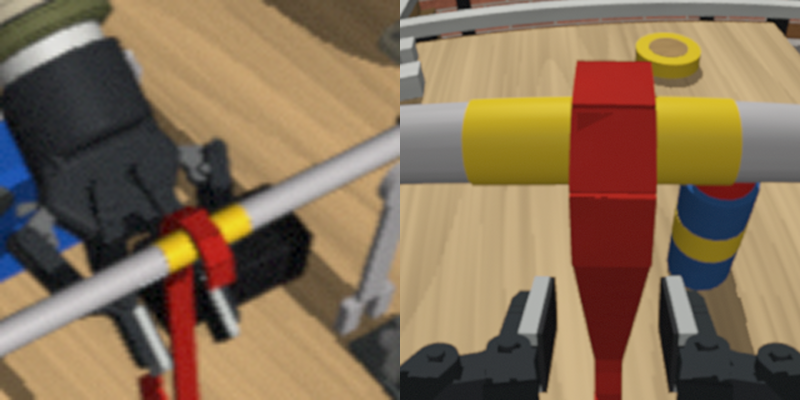

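The hook is released and hanging on the sleeve at about column 215 in the left crop. I'll back off, and fit the arm geometry from the logged states to plan the bin grasp.

Request:
jog_arm(
  offset=[
    [0,0,-8],
    [0,0,-15],
    [0,0,-25],
    [0,0,-25],
    [0,0,-25],
    [0,0,-25],
    [0,0,-25],
    [0,0,0],
  ],
  delta_rot=[
    [0,0,0],
    [0,0,0],
    [0,0,0],
    [0,0,0],
    [0,0,0],
    [0,0,0],
    [0,0,0],
    [0,0,0],
  ],
  jaw=[46,46,46,46,46,46,46,46],
)

```text
time: 12.15
tool_pos: [541.5, -1.8, 309.8]
tcp_rot: [-120.0, -0.4, -7.2]
ft_force: [0.2, -0.0, -0.0]
finger_gap: 39.8
```

```bash
cat >> h.py <<'E'
e_=lambda a,v:Ro.from_euler(a,v,degrees=True)
def fk(q,g):
    a1,z0,L2,a3,d4,d6=g
    A=e_('z',q[0]); 
    p=A.apply([a1,0,z0])+(A*e_('y',q[1])).apply([0,0,L2])
    F=A*e_('y',q[1]+q[2]); p=p+F.apply([a3,0,d4])
    R=wr(q); return p+R.apply([0,0,d6]),R
E
python3 - <<'E'
from h import *
np.set_printoptions(suppress=True,precision=1)
from bench import cams,monitor
from scipy.optimize import least_squares
s=monitor.sense()
D=[([-69.24,7.51,85.33,0,87.26,-4.89],[259.65,-540.33,230.26]),([-60.2,46.2,54.5,50.5,118,-31.6],[554.7,-365,240.7]),([-55.2,44.6,62.4,48,106.3,-33.8],[600.5,-317.8,166]),
([-48.9,44,72.4,51.1,97.1,-36.7],[634.5,-221,98.9]),([-49.2,30.2,68.4,54,107.7,-22.9],[632.6,-224.4,307.6]),([-35.3,13.6,94.3,52.4,102.7,-28.8],[561,11.3,266.1]),([-24.2,9.4,103.4,56.2,92.2,-28.4],[560.1,136.1,229.5]),(s['joint_pos'],s['tool_pos'])]
def f(g): return np.concatenate([fk(q,g)[0]-p for q,p in D])
o=least_squares(f,[50,350,350,0,350,200]); print(o.x,np.abs(o.fun).max())
np.save('g.npy',o.x); g=o.x
for t in (35,45):
  for sgn in (1,-1):
    a=np.radians(84.1);b=np.radians(t)
    z=np.array([np.cos(a)*np.cos(b),np.sin(a)*np.cos(b),-np.sin(b)]); y=sgn*np.array([np.sin(a),-np.cos(a),0])
    R=Ro.from_matrix(np.c_[np.cross(y,z),y,z])
    for P in ([459.3,-141.6,125]+10*z,[459,-141,160]-120*z,[587,119,155]+10*z,[587,119,190]+10*z):
        best=None
        for q0 in ([-40,10,110,55,95,60],[-40,10,110,55,95,-120],[-30,0,120,100,95,60]):
            def h(q):
                p,Rq=fk(q,g); return np.r_[(p-P)/10,(Rq.inv()*R).as_rotvec(degrees=True)]
            k=least_squares(h,q0,bounds=([-169,-51,1.3,-76,0,-152],[169,129,143,256,156,152]))
            if best is None or k.cost<best.cost: best=k
        print(t,sgn,P,best.x,round(best.cost,3))
E
```

```text
[-36.2 320.6 393.3  36.7 597.9 428.7] 43.50409628147165
35 1 [ 460.1 -133.5  119.3] [ -48.7   25.1   92.7   38.1  103.  -138.3] 0.0
35 1 [ 448.9 -238.8  228.8] [ -54.9   28.4   76.7   36.9  116.6 -135. ] 0.0
35 1 [587.8 127.1 149.3] [ -21.9   16.8  100.    52.    86.8 -120.7] 0.0
35 1 [587.8 127.1 184.3] [ -21.9   14.3   99.2   51.9   88.8 -118.1] 0.0
35 -1 [ 460.1 -133.5  119.3] [-48.7  25.1  92.7  38.1 103.   41.7] 0.0
35 -1 [ 448.9 -238.8  228.8] [-54.9  28.4  76.7  36.9 116.6  45. ] 0.0
35 -1 [587.8 127.1 149.3] [-21.9  16.8 100.   52.   86.8  59.3] 0.0
35 -1 [587.8 127.1 184.3] [-21.9  14.3  99.2  51.9  88.8  61.9] 0.0
45 1 [ 460.  -134.6  117.9] [ -45.5   17.1   96.7   33.3   97.2 -134.7] 0.0
45 1 [ 450.3 -225.4  244.9] [ -51.5   19.    81.4   32.2  111.6 -132.3] 0.0
45 1 [587.7 126.  147.9] [ -17.5   11.4  100.3   44.3   82.6 -113.4] 0.0
45 1 [587.7 126.  182.9] [ -17.5    9.3   99.    44.1   85.  -111. ] 0.0
45 -1 [ 460.  -134.6  117.9] [-45.5  17.1  96.7  33.3  97.2  45.3] 0.0
45 -1 [ 450.3 -225.4  244.9] [-51.5  19.   81.4  32.2 111.6  47.7] 0.0
45 -1 [587.7 126.  147.9] [-17.5  11.4 100.3  44.3  82.6  66.6] 0.0
45 -1 [587.7 126.  182.9] [-17.5   9.3  99.   44.1  85.   69. ] 0.0
```

```bash
cat >> h.py <<'E'
def Rb(yaw,t):
    a=np.radians(yaw);b=np.radians(t)
    z=np.array([np.cos(a)*np.cos(b),np.sin(a)*np.cos(b),-np.sin(b)]); y=-np.array([np.sin(a),-np.cos(a),0])
    return Ro.from_matrix(np.c_[np.cross(y,z),y,z])
E
python3 - <<'E'
from h import *
go(Rb(84.1,40),[449,-232,260])
E
```

```text
t 12.15 pos [541.5  -1.8 309.8] rot [-120.    -0.4   -7.2] q [-37.2  10.2  93.3  52.1 107.5 -28.1] F [ 0.2 -0.  -0. ] gap 39.78973657017434
rotvec [-8.9  6.8 89.3] n 10.477868996883414
world d [ -92.5 -230.2  -49.8] tool now [ -63.1  162.8 -183.2] tool after rot [ 191.5   68.3 -150.7]
```

Request:
jog_arm(
  offset=[
    [-8,20,-23],
    [-8,20,-23],
    [-8,20,-23],
    [-8,20,-23],
    [-8,20,-23],
    [-8,20,-23],
    [-8,20,-23],
    [-8,20,-23],
    [0,0,0],
  ],
  delta_rot=[
    [0,0,0],
    [0,0,0],
    [0,0,0],
    [0,0,0],
    [0,0,0],
    [0,0,0],
    [0,0,0],
    [0,0,0],
    [0,0,0],
  ],
  jaw=[46,46,46,46,46,46,46,46,46],
)

```text
time: 13.05
tool_pos: [442.6, -242.1, 263.5]
tcp_rot: [-120.1, -0.5, -7.3]
ft_force: [0.7, -0.4, -0.2]
finger_gap: 39.5
```

Request:
jog_arm(
  offset=[
    [0,0,0],
    [0,0,0],
    [0,0,0],
    [0,0,0],
    [0,0,0],
    [0,0,0],
    [0,0,0],
    [0,0,0],
    [0,0,0],
    [0,0,0],
    [0,0,0],
    [0,0,0],
  ],
  delta_rot=[
    [-0.8,0.6,8.2],
    [-0.8,0.6,8.2],
    [-0.8,0.6,8.2],
    [-0.8,0.6,8.2],
    [-0.8,0.6,8.2],
    [-0.8,0.6,8.2],
    [-0.8,0.6,8.2],
    [-0.8,0.6,8.2],
    [-0.8,0.6,8.2],
    [-0.8,0.6,8.2],
    [-0.8,0.6,7],
    [0,0,0],
  ],
  jaw=[46,46,46,46,46,46,46,46,46,46,46,46],
)

```text
time: 14.25
tool_pos: [442.7, -237.7, 264.8]
tcp_rot: [176.0, 50.0, -100.8]
ft_force: [-0.7, 0.5, -0.4]
finger_gap: 39.5
```

```bash
python3 - <<'E'
from h import *
np.set_printoptions(suppress=True,precision=1)
from bench import cams
R=Rb(84.1,40);z=R.as_matrix()[:,2]
go(R,np.array([459.3,-141.6,125])-60*z)
for n in ['scene','top','wrist']:
    m=cams.camera_model(n);p,d=cams.snapshot(n); cv2.imwrite(f"pics/{n}8.png",p[:,:,::-1]); np.savez(n+"8.npz",p=p,d=d,K=m["K"],T=m["camera_from_world"])
p,W,H=wcloud('wrist8')
x,y,z=W[...,0],W[...,1],W[...,2]
m=(z>118)&(z<135)&(abs(x-430)<80)&(abs(y+138)<30); w=W[m]; print(len(w),w.mean(0),np.linalg.svd(w-w.mean(0),full_matrices=False)[2][0],np.percentile(w,[1,99],axis=0))
E
```

```text
t 14.25 pos [ 442.7 -237.7  264.8] rot [ 176.    50.  -100.8] q [-55.6  20.5  80.4  33.6 117.1  48.5] F [-0.7  0.5 -0.4] gap 39.50418251514036
rotvec [ 0.3  0.1 -3.2] n 0.368199920697701
world d [  11.9   50.4 -101.3] tool now [ 44.3  -9.5 104.3] tool after rot [ 44.6  -6.6 104.4]
1294 [ 440.7 -144.3  127. ] [-1.   0.1  0. ] [[ 375.5 -151.4  119.5]
 [ 496.6 -135.1  129.9]]
```

View pics/wrist8.png

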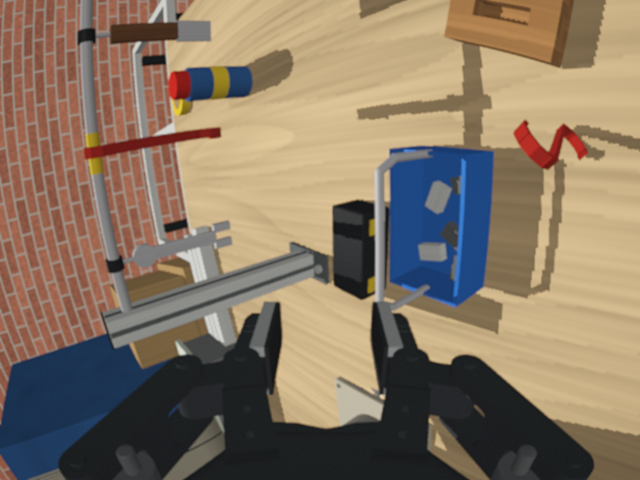

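View pics/scene8.png

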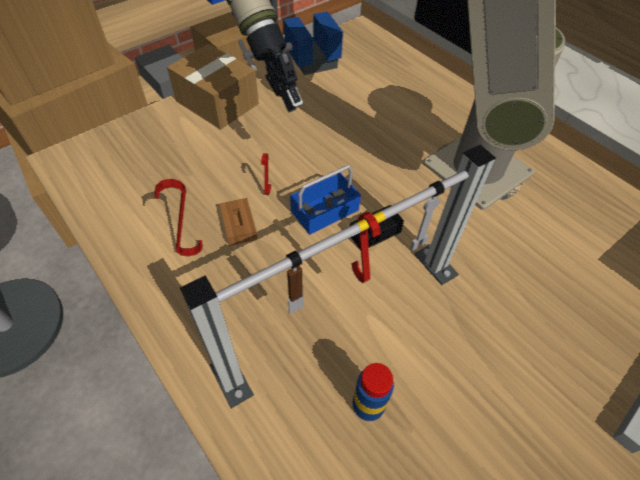

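The scene view shows the red hook hanging free on the sleeve at (370,250). The wrist view shows the bin handle at column 380. I'm closing in on the handle, 30 mm to the far side of its middle.

Request:
jog_arm(
  offset=[
    [11,-2,26],
    [11,-2,26],
    [11,-2,26],
    [11,0,26],
    [0,0,0],
    [0,0,0],
  ],
  delta_rot=[
    [0.1,0,-1.1],
    [0,0,-1.1],
    [0,0,-1],
    [0,0,0],
    [0,0,0],
    [0,0,0],
  ],
  jaw=[46,46,46,46,46,46],
)

```text
time: 15.0
tool_pos: [452.8, -186.6, 161.7]
tcp_rot: [-178.3, 50.1, -93.8]
ft_force: [0.8, -0.3, 0.0]
finger_gap: 39.7
```

```bash
python3 - <<'E'
from h import *
np.set_printoptions(suppress=True,precision=1)
from bench import cams
R=Rb(84.1,40);z=R.as_matrix()[:,2]
go(R,np.array([459.3,-142.5,125.5])-60*z)
go(R,np.array([459.3,-142.5,125.5])+13*z)
for n in ['wrist']:
    m=cams.camera_model(n);p,d=cams.snapshot(n); cv2.imwrite(f"pics/{n}9.png",p[:,:,::-1]); np.savez(n+"9.npz",p=p,d=d,K=m["K"],T=m["camera_from_world"])
p,W,H=wcloud('wrist9')
x,y,z=W[...,0],W[...,1],W[...,2]
m=(z>118)&(z<135)&(abs(x-430)<80)&(abs(y+138)<30); w=W[m]; print(len(w),w.mean(0),np.linalg.svd(w-w.mean(0),full_matrices=False)[2][0],np.percentile(w,[1,99],axis=0))
E
```

```text
t 15.0 pos [ 452.8 -186.6  161.7] rot [-178.3   50.1  -93.8] q [-52.4  21.8  90.3  33.4 105.9  40.3] F [ 0.8 -0.3  0. ] gap 39.6593165382597
rotvec [-0.1  0.1  1.4] n 0.1597096280859829
world d [ 1.7 -1.6  2.4] tool now [-0.9 -1.9 -2.6] tool after rot [-0.9 -1.9 -2.6]
t 15.0 pos [ 452.8 -186.6  161.7] rot [-178.3   50.1  -93.8] q [-52.4  21.8  90.3  33.4 105.9  40.3] F [ 0.8 -0.3  0. ] gap 39.6593165382597
rotvec [-0.1  0.1  1.4] n 0.1597096280859829
world d [  7.5  54.  -44.6] tool now [-0.7 -1.8 70.4] tool after rot [-0.9 -1.9 70.4]
2574 [ 440.4 -144.5  126.6] [-1.   0.1  0. ] [[ 365.9 -151.7  118.6]
 [ 497.3 -135.4  129.5]]
```

View pics/wrist9.png

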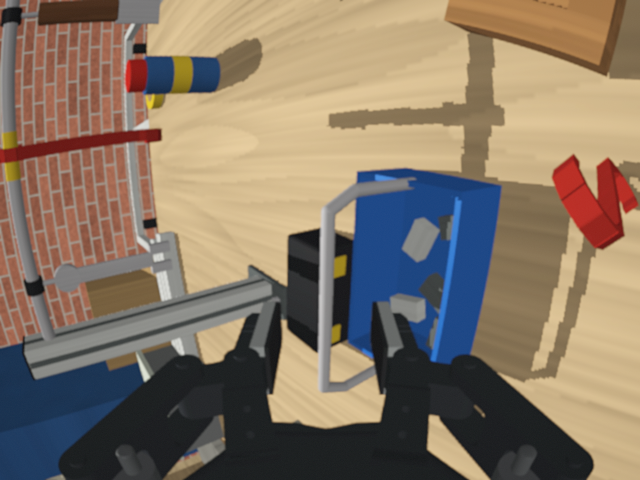

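The bar is centred between the fingers (column 326) and the right-hand finger has a clear path between bar and box. Moving in.

Request:
jog_arm(
  offset=[
    [-0.5,-1,20],
    [0,-1,20],
    [0,0,20],
    [0,0,12],
    [0,0,0],
    [0,0,0],
  ],
  delta_rot=[
    [0,0,0.7],
    [0,0,0.7],
    [0,0,0],
    [0,0,0],
    [0,0,0],
    [0,0,0],
  ],
  jaw=[46,46,46,46,46,46],
)

```text
time: 15.65
tool_pos: [464.6, -138.1, 122.5]
tcp_rot: [-178.8, 49.6, -95.2]
ft_force: [-0.2, 0.1, 0.2]
finger_gap: 39.2
```

```bash
python3 - <<'E'
from h import *
from bench import cams
R=Rb(84.1,40);z=R.as_matrix()[:,2]
go(R,np.array([459.3,-142.5,125.5])+13*z)
p,d=cams.snapshot('wrist'); cv2.imwrite("pics/wrist10.png",p[:,:,::-1])
E
```

```text
t 15.65 pos [ 464.6 -138.1  122.5] rot [-178.8   49.6  -95.2] q [-48.7  20.6  96.2  35.1  99.3  41.3] F [-0.2  0.1  0.2] gap 39.15005012168186
rotvec [-0.7 -0.4  0.4] n 0.10801691175088247
world d [-4.3  5.5 -5.3] tool now [0.8 4.9 7.2] tool after rot [0.8 4.8 7.3]
```

View pics/wrist10.png

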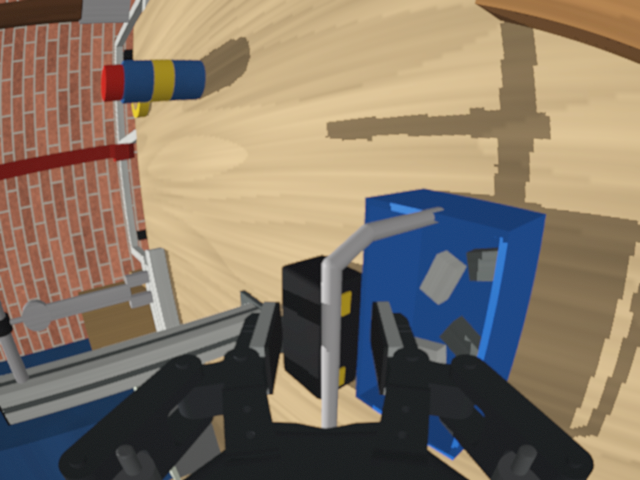

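Request:
jog_arm(
  offset=[
    [0.5,3,8],
    [0,1,0],
    [0,0,0],
  ],
  delta_rot=[
    [0,0,0],
    [0,0,0],
    [0,0,0],
  ],
  jaw=[46,46,46],
)

```text
time: 16.0
tool_pos: [461.8, -133.6, 117.8]
tcp_rot: [-178.6, 49.5, -95.1]
ft_force: [1.0, -0.6, -0.3]
finger_gap: 39.1
```

Request:
jog_arm(
  offset=[
    [0,0,0],
    [0,0,0],
    [0,0,0],
    [0,0,0],
    [0,0,0],
    [0,0,0],
    [0,0,0],
  ],
  delta_rot=[
    [0,0,0],
    [0,0,0],
    [0,0,0],
    [0,0,0],
    [0,0,0],
    [0,0,0],
    [0,0,0],
  ],
  jaw=[30,20,0,0,0,0,0],
  newtons=110,
)

```text
time: 16.7
tool_pos: [462.0, -134.2, 117.8]
tcp_rot: [-178.5, 49.5, -95.2]
ft_force: [0.1, -0.7, -0.4]
finger_gap: 3.7
```

```bash
python3 - <<'E'
from h import *
from bench import cams
R=Rb(83.3,40);z=R.as_matrix()[:,2]
go(R,np.array([460,-138,200]))
p,d=cams.snapshot('wrist'); cv2.imwrite("pics/wrist11.png",p[:,:,::-1])
E
```

```text
t 16.7 pos [ 462.  -134.2  117.8] rot [-178.5   49.5  -95.2] q [-48.7  20.2  97.3  35.1  98.5  40.9] F [ 0.1 -0.7 -0.4] gap 3.735597686483602
rotvec [-0.3 -0.5  1. ] n 0.13612117903354512
world d [-2.  -3.8 82.2] tool now [-59.9   0.2 -56.5] tool after rot [-60.4   1.5 -55.9]
```

View pics/wrist11.png

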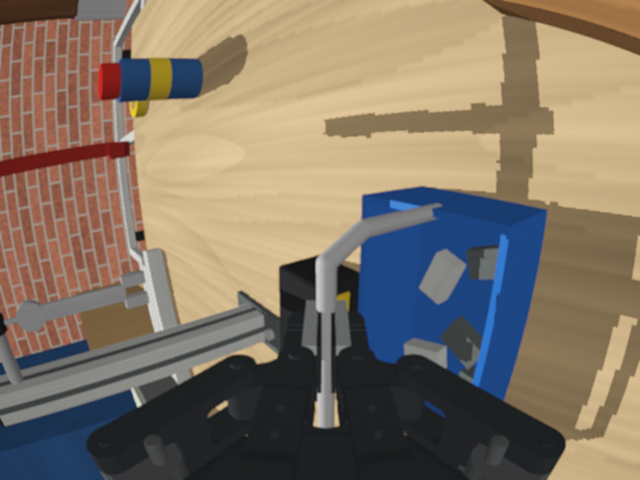

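The bar is gripped, reading 3.7 mm with the pads deflecting at 110 N. Small test lift next.

Request:
jog_arm(
  offset=[
    [-4,0,-3],
    [-8,0,-6],
    [-8,0,-6],
    [-8,0,-6],
    [0,0,0],
    [0,0,0],
  ],
  delta_rot=[
    [0,0,0],
    [0,0,0],
    [0,0,0],
    [0,0,0],
    [0,0,0],
    [0,0,0],
  ],
  jaw=[0,0,0,0,0,0],
)

```text
time: 17.35
tool_pos: [461.3, -131.8, 155.6]
tcp_rot: [-178.5, 49.4, -95.1]
ft_force: [0.3, -0.1, -3.5]
finger_gap: 3.9
```

```bash
python3 - <<'E'
from h import *
from bench import cams
R=Rb(83.3,40);z=R.as_matrix()[:,2]
go(R,np.array([460,-138,225]))
for n in ['scene','wrist']:
    m=cams.camera_model(n);p,d=cams.snapshot(n); cv2.imwrite(f"pics/{n}12.png",p[:,:,::-1]); np.savez(n+"12.npz",p=p,d=d,K=m["K"],T=m["camera_from_world"])
I=cv2.imread('pics/scene12.png')[100:280,240:420]; J=cv2.imread('pics/wrist12.png')[150:450,220:560]
cv2.imwrite('pics/m12.png',np.hstack([cv2.resize(I,(400,400),interpolation=2),cv2.resize(J,(400,400),interpolation=2)]))
E
```

```text
t 17.35 pos [ 461.3 -131.8  155.6] rot [-178.5   49.4  -95.1] q [-48.6  16.6  97.1  35.5 101.5  43.2] F [ 0.3 -0.1 -3.5] gap 3.893298930109929
rotvec [-0.3 -0.6  1. ] n 0.14175101579954064
world d [-1.3 -6.2 69.4] tool now [-48.5  -0.5 -50. ] tool after rot [-49.    0.6 -49.4]
```

View pics/m12.png

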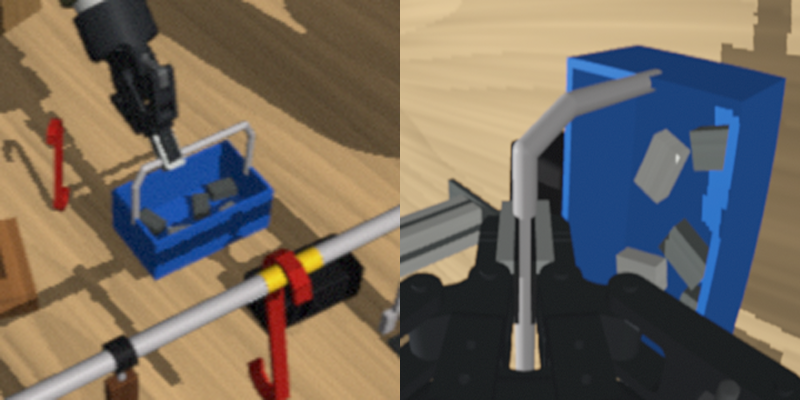

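```bash
cat >> h.py <<'E'
def binfit(n,wrist=False,c=(460,-132),zr=(60,130),zh=None):
    p,W,H=(wcloud if wrist else cloud)(n)
    h,s,v=H[...,0].astype(int),H[...,1],H[...,2]
    m=(abs(h-112)<10)&(s>150)&(np.hypot(W[...,0]-c[0],W[...,1]-c[1])<130)
    w=W[m]; w=w[~np.isnan(w[:,0])]
    t=np.percentile(w[:,2],99.5)
    print(n,'rim top',t)
    k=w[w[:,2]>t-12]; A=np.c_[k[:,:2]-k[:,:2].mean(0),np.ones(len(k))]
    # upper envelope plane
    for _ in range(6):
        c_=np.linalg.lstsq(A,k[:,2],rcond=None)[0]; r=k[:,2]-A@c_; g=r>-2; k,A=k[g],A[g]
        if len(k)<30: break
    print(' plane slope deg x,y',np.degrees(np.arctan(c_[:2])),c_[2],len(k),' rect',cv2.minAreaRect(k[:,:2].astype(np.float32)))
E
python3 - <<'E'
from h import *
np.set_printoptions(suppress=True,precision=1)
from bench import monitor
binfit('scene0',c=(430,-138)); binfit('top0',c=(430,-138)); 
binfit('scene12',c=(430,-138)); binfit('wrist12',True,c=(430,-138))
go(Rb(83.3,40),[460,-170,225])
E
```

```text
scene0 rim top 61.47680174498754
 plane slope deg x,y [ 0.3 -0.3] 58.919015626761016 212  rect ((431.3625183105469, -137.59716796875), (92.38272857666016, 150.07119750976562), 84.03295135498047)
top0 rim top 62.43676268133269
 plane slope deg x,y [ 0.1 -0.3] 59.50679626538278 90  rect ((432.2652587890625, -139.94863891601562), (88.79192352294922, 134.4999237060547), 84.0662841796875)
scene12 rim top 99.37991378189294
 plane slope deg x,y [ -4.5 -47.8] 137.2488707677766 85  rect ((420.77197265625, -136.35818481445312), (133.69224548339844, 138.25131225585938), 70.6354751586914)
wrist12 rim top 100.52129065945097
 plane slope deg x,y [-18.5 -46.1] 157.63990189071737 181  rect ((488.8533935546875, -131.88714599609375), (68.46141815185547, 36.50834655761719), 85.93205261230469)
t 17.45 pos [ 461.3 -131.7  155.4] rot [-178.6   49.4  -95.2] q [-48.6  16.6  97.1  35.5 101.5  43.2] F [-0.8 -0.  -2.7] gap 3.315470009640755
rotvec [-0.3 -0.6  1. ] n 0.13876928151267598
world d [ -1.3 -38.3  69.6] tool now [-27.9  -4.  -74.2] tool after rot [-28.8  -3.2 -74. ]
```

```bash
python3 - <<'E'
from h import *
np.set_printoptions(suppress=True,precision=1)
M=[557,122,235.5]
for n in ['scene12','top8']: hookfit(n,M,83.3)
hookfit('wrist8',M,83.3,True); hookfit('wrist9',M,83.3,True)
E
```

```text
scene12 n 694 min [-18.7  -9.5 -89.5] max [25.1  4.8 92.8]
  z -100 81 mean [ -2.   -3.  -86.1] std [8.1 3.7 3. ]
  z -80 67 mean [  3.2  -3.9 -70.4] std [19.1  3.9  5.4]
  z -60 51 mean [ 18.2  -4.3 -50.5] std [2.  3.8 5.5]
  z -40 53 mean [ 12.7  -3.8 -30.7] std [2.  3.7 5.7]
  z -20 57 mean [  7.   -4.  -10.8] std [2.1 3.8 6.3]
  z 0 73 mean [ 1.1 -2.8 10.4] std [2.1 4.5 6.1]
  z 20 72 mean [-4.5 -2.8 29.9] std [2.  4.4 5.6]
  z 40 13 mean [-7.4 -2.3 41.6] std [0.8 4.4 1.1]
  z 60 57 mean [15.  -4.  74.4] std [16.7  4.6  3.2]
  z 80 170 mean [ 7.5 -3.4 88. ] std [10.9  4.1  3.7]
top8 n 198 min [-17.5  -6.7 -89.6] max [19.4  5.5 93.8]
  z -100 12 mean [ -8.5   1.7 -86.3] std [3.9 1.6 3.2]
  z 20 5 mean [-5.5  3.4 28.3] std [0.8 2.1 2.8]
  z 80 176 mean [ 2.1 -1.1 89.1] std [10.6  3.1  3.1]
wrist8 n 1208 min [-24.2  -7.9 -82.1] max [16.8  4.4 91.2]
  z -100 36 mean [ -8.3  -1.9 -82.2] std [15.9  3.1  1.9]
  z -80 161 mean [ -0.8  -2.2 -71.7] std [18.9  3.   5.1]
  z -60 88 mean [ 10.5  -2.4 -49.6] std [1.8 2.9 5.7]
  z -40 105 mean [  5.3  -1.9 -29.7] std [2.  3.1 5.9]
  z -20 114 m
[... 204 characters left out ...]
164 mean [-21.6  -1.6  69.8] std [1.4 3.5 5.8]
  z 80 106 mean [-14.2  -1.9  86.6] std [5.  3.3 3.7]
wrist9 n 1892 min [-24.2  -8.6 -85.4] max [17.2  4.3 89.3]
  z -100 58 mean [-18.9  -2.1 -83.9] std [2.4 3.3 2.4]
  z -80 247 mean [ -3.1  -1.9 -71.2] std [19.3  3.5  4.9]
  z -60 176 mean [ 10.8  -2.5 -49.7] std [1.8 3.6 5.8]
  z -40 196 mean [  5.3  -2.2 -29.9] std [1.8 3.7 5.8]
  z -20 207 mean [-0.4 -2.2 -9.8] std [1.8 3.8 5.7]
  z 0 215 mean [-5.8 -2.3 10.2] std [1.8 3.6 5.9]
  z 20 221 mean [-11.2  -2.   30. ] std [1.8 3.6 5.8]
  z 40 239 mean [-16.9  -2.2  50. ] std [1.9 3.7 5.8]
  z 60 227 mean [-21.2  -1.9  69.6] std [4.  3.6 5.6]
  z 80 106 mean [-15.8  -1.8  85.4] std [4.  3.6 3.4]
```

```bash
cat >> h.py <<'E'
U=np.array([.1167,.9932,0]);L=np.array([559,122.3,165.5])
def tgt(u,z,yo=32,zo=11.5,v=0):
    R=Rb(83.3,40);m=R.as_matrix()
    P=L+U*u; P[2]=z
    return R,P+zo*m[:,2]-yo*m[:,1]
E
python3 - <<'E'
from h import *
R,p=tgt(-110,215); go(R,p); print(p)
E
```

```text
t 17.45 pos [ 461.3 -131.7  155.4] rot [-178.6   49.4  -95.2] q [-48.6  16.6  97.1  35.5 101.5  43.2] F [-0.8 -0.  -2.7] gap 3.315470009640755
rotvec [-0.3 -0.6  1. ] n 0.13876928151267598
world d [117.7 149.8  52.2] tool now [-143.6 -101.5   89.9] tool after rot [-144.4  -99.4   90.9]
[578.97227294  18.06388427 207.60794249]
```

Request:
jog_arm(
  offset=[
    [-6,0,-5],
    [-10,0,-8],
    [-10,0,-8],
    [-10,0,-9],
    [-5,0,-4],
    [-6,-6,8],
    [-10,-10,12],
    [-13,-12,15],
    [-13,-12,15],
    [-13,-12,15],
    [-13,-12,15],
    [-13,-12,15],
    [-10,-10,12],
    [-6,-6,8],
    [0,0,0],
  ],
  delta_rot=[
    [0,0,0],
    [0,0,0],
    [0,0,0],
    [0,0,0],
    [0,0,0],
    [0,0,0.2],
    [0,0,0.2],
    [0,0,0.2],
    [0,0,0.2],
    [0,0,0.2],
    [0,0,0],
    [0,0,0],
    [0,0,0],
    [0,0,0],
    [0,0,0],
  ],
  jaw=[0,0,0,0,0,0,0,0,0,0,0,0,0,0,0],
)

```text
time: 18.95
tool_pos: [574.9, 19.3, 211.4]
tcp_rot: [179.8, 49.5, -97.2]
ft_force: [-1.0, -0.2, -3.4]
finger_gap: 3.7
```

```bash
python3 - <<'E'
from h import *
R,p=tgt(-110,190); go(R,p); print(p)
from bench import cams
for n in ['scene','wrist']:
    m=cams.camera_model(n);p,d=cams.snapshot(n); cv2.imwrite(f"pics/{n}13.png",p[:,:,::-1]); np.savez(n+"13.npz",p=p,d=d,K=m["K"],T=m["camera_from_world"])
I=cv2.imread('pics/scene13.png')[110:310,260:460]; J=cv2.imread('pics/wrist13.png')
cv2.imwrite('pics/m13.png',np.hstack([cv2.resize(I,(400,400),interpolation=2),cv2.resize(J,(400,300),interpolation=2)[np.r_[0:300,[0]*100]]]))
E
```

```text
t 18.95 pos [574.9  19.3 211.4] rot [179.8  49.5 -97.2] q [-30.2  13.9  93.9  44.5  95.   61.5] F [-1.  -0.2 -3.4] gap 3.654320949055393
rotvec [-0.2 -0.5 -0.3] n 0.06873470144190087
world d [  4.1  -1.2 -28.8] tool now [22.4 -4.3 18.2] tool after rot [22.5 -4.2 18. ]
[578.97227294  18.06388427 182.60794249]
```

View pics/m13.png

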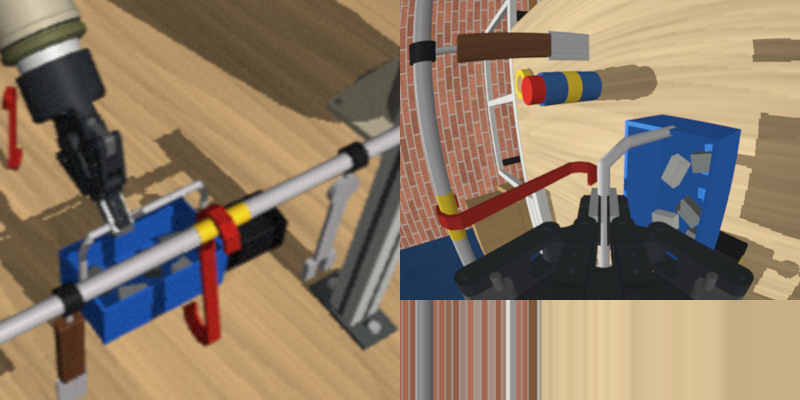

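```bash
python3 - <<'E'
from h import *
np.set_printoptions(suppress=True,precision=1)
c=np.array([574.9,19.3,211.4]);R=Ro.from_euler('xyz',[179.8,49.5,-97.2],degrees=True)
V=np.array([-.9932,.1167,0])
for n,w_ in (('scene13',0),('wrist13',1)):
    p,W,H=(wcloud if w_ else cloud)(n)
    h,s,v=H[...,0].astype(int),H[...,1],H[...,2]
    e=W-c; 
    b=(abs(h-112)<10)&(s>150)&(W[...,2]>60)&(np.linalg.norm(e,axis=-1)<220)
    k=np.stack([e@U,e@V,W[...,2]],-1)
    q=k[b]; print(n,'bin u,v,z 1/99:',np.percentile(q,[.5,99.5],axis=0))
    # rim heights at both v ends
    for lo,hi in((-60,-30),(-30,0),(0,40),(40,80),(80,120)):
        r=q[(q[:,1]>lo)&(q[:,1]<hi)]
        if len(r)>5: print('  v',lo,hi,'max z',np.percentile(r[:,2],98), 'u',np.percentile(r[:,0],[1,99]))
    m=(W[...,2]>200)&(W[...,2]<235)&(abs(k[...,0])<25)&(k[...,1]>-60)&(k[...,1]<110)&(s<70)&(v>90)
    g=k[m]
    for lo in range(-60,110,20):
        r=g[(g[:,1]>lo)&(g[:,1]<lo+20)]
        if len(r)>3: print('  bar v',lo,len(r),r.mean(0))
E
```

```text
scene13 bin u,v,z 1/99: [[-49.  -44.2  94.4]
 [ 41.4 104.2 196.4]]
  v -60 -30 max z 155.3358094057476 u [-48.3  40.9]
  v -30 0 max z 154.26151606112086 u [-49.4  41.2]
  v 0 40 max z 153.86188137719887 u [-48.4  40.9]
  v 40 80 max z 153.5785239076397 u [-48.6  40.5]
  v 80 120 max z 153.75118913870602 u [-49.   39.9]
  bar v -60 6 [ -4.6 -41.1 205.1]
  bar v -40 50 [ -4.8 -30.4 218. ]
  bar v -20 72 [ -4.4 -10.3 224. ]
  bar v 0 34 [ -1.4  10.  223.6]
  bar v 20 36 [ -5.6  30.5 220.9]
  bar v 40 41 [ -4.9  50.1 220.7]
  bar v 60 34 [ -5.3  70.  220.8]
  bar v 80 37 [ -5.8  89.  219.2]
wrist13 bin u,v,z 1/99: [[-54.3 -43.4  96.5]
 [ 33.7  91.1 155.1]]
  v -60 -30 max z 154.38801909817022 u [-54.1  33.1]
  v -30 0 max z 154.65058445312758 u [-54.3  33.4]
  v 0 40 max z 154.19663345652447 u [-54.3  33.4]
  v 40 80 max z 148.4639809631971 u [-54.3  33. ]
  v 80 120 max z 129.11366461479233 u [-53.9  32.9]
  bar v -60 203 [-11.  -41.6 203.4]
  bar v -40 1413 [-12.  -31.7 215.9]
  bar v -20 1419 [-13.4 -11.1 222.3]
  bar v 0 354 [-12.9   9.7 221.7]
  bar v 20 390 [-12.5  31.3 221.1]
  bar v 40 349 [-12.3  47.1 220.9]
```

Request:
jog_arm(
  offset=[
    [6,-1,5],
    [7,-1,6],
    [7,-1,6],
    [5,0,4],
    [-5,0,6],
    [-9,0,11],
    [-10,0,12],
    [-9,0,10],
    [-5,0,6],
    [0,0,0],
    [0,0,0],
  ],
  delta_rot=[
    [0,0,0],
    [0,0,0],
    [0,0,0],
    [0,0,0],
    [0,0,0],
    [0,0,0],
    [0,0,0],
    [0,0,0],
    [0,0,0],
    [0,0,0],
    [0,0,0],
  ],
  jaw=[0,0,0,0,0,0,0,0,0,0,0],
)

```text
time: 20.15
tool_pos: [584.2, 79.7, 175.1]
tcp_rot: [179.7, 49.5, -97.4]
ft_force: [0.1, 0.4, -2.9]
finger_gap: 3.7
```

```bash
python3 - <<'E'
from h import *
R,p=tgt(-50,186,30.5); go(R,p)
R,p=tgt(-3,184,30.5); go(R,p)
from bench import cams
for n in ['scene','wrist']:
    m=cams.camera_model(n);p,d=cams.snapshot(n); cv2.imwrite(f"pics/{n}14.png",p[:,:,::-1]); np.savez(n+"14.npz",p=p,d=d,K=m["K"],T=m["camera_from_world"])
I=cv2.imread('pics/scene14.png')[140:290,290:440]; J=cv2.imread('pics/wrist14.png')[80:400,120:440]
cv2.imwrite('pics/m14.png',np.hstack([cv2.resize(I,(400,400),interpolation=2),cv2.resize(J,(400,400),interpolation=2)]))
E
```

```text
t 20.15 pos [584.2  79.7 175.1] rot [179.7  49.5 -97.4] q [-24.6  14.3  97.6  46.5  88.3  62.5] F [ 0.1  0.4 -2.9] gap 3.6831289899196276
rotvec [-0.2 -0.5 -0.5] n 0.08441066382065335
world d [ 0.3 -1.8  3.5] tool now [-1.5 -0.5 -3.6] tool after rot [-1.5 -0.5 -3.6]
t 20.15 pos [584.2  79.7 175.1] rot [179.7  49.5 -97.4] q [-24.6  14.3  97.6  46.5  88.3  62.5] F [ 0.1  0.4 -2.9] gap 3.6831289899196276
rotvec [-0.2 -0.5 -0.5] n 0.08441066382065335
world d [ 5.7 44.8  1.5] tool now [-30.5  -0.1  33.4] tool after rot [-30.2  -0.5  33.7]
```

View pics/m14.png

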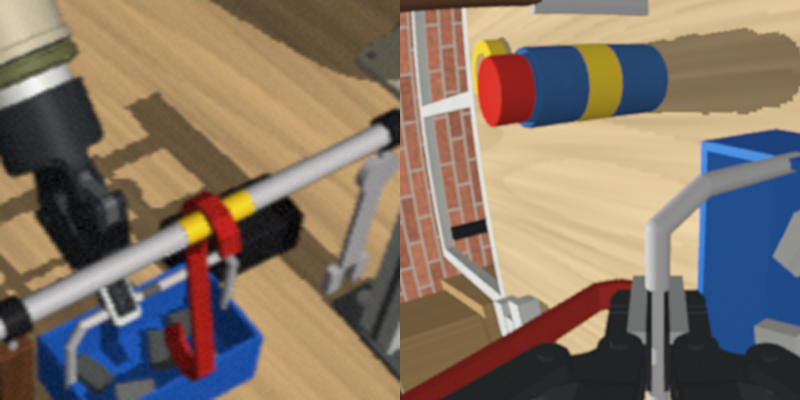

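Request:
jog_arm(
  offset=[
    [-6,0,6],
    [-7,0,8],
    [-5,0,6],
    [0,0,0],
    [0,0,0],
  ],
  delta_rot=[
    [0,0,0],
    [0,0,0],
    [0,0,0],
    [0,0,0],
    [0,0,0],
  ],
  jaw=[0,0,0,0,0],
)

```text
time: 20.75
tool_pos: [588.3, 107.1, 175.8]
tcp_rot: [179.7, 49.5, -97.6]
ft_force: [-0.1, -0.7, -3.8]
finger_gap: 3.6
```

```bash
python3 - <<'E'
from h import *
R,p=tgt(-3,184,30.5); go(R,p)
from bench import cams
for n in ['scene','top']:
    p,d=cams.snapshot(n); cv2.imwrite(f"pics/{n}15.png",p[:,:,::-1])
I=cv2.imread('pics/scene15.png')[170:290,310:430]; J=cv2.imread('pics/top15.png')[170:320,170:320]
cv2.imwrite('pics/m15.png',np.hstack([cv2.resize(I,(400,400),interpolation=2),cv2.resize(J,(400,400),interpolation=2)]))
E
```

```text
t 20.75 pos [588.3 107.1 175.8] rot [179.7  49.5 -97.6] q [-22.   13.5  98.4  47.4  86.4  64.2] F [-0.1 -0.7 -3.8] gap 3.6142120075538906
rotvec [-0.3 -0.5 -0.6] n 0.09608686094251602
world d [ 1.7 17.4  0.8] tool now [-11.9   0.6  12.7] tool after rot [-11.8   0.4  12.8]
```

View pics/m15.png

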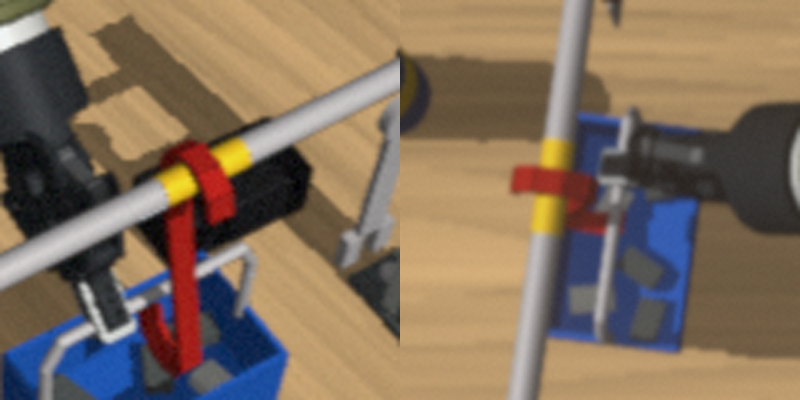

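Request:
jog_arm(
  offset=[
    [-5,0,6],
    [-5,0,6],
    [-2,0,2],
    [0,0,0],
    [0,0,0],
  ],
  delta_rot=[
    [0,0,0],
    [0,0,0],
    [0,0,0],
    [0,0,0],
    [0,0,0],
  ],
  jaw=[0,0,0,0,0],
)

```text
time: 21.35
tool_pos: [590.9, 126.5, 175.8]
tcp_rot: [179.7, 49.5, -97.6]
ft_force: [-0.2, -0.4, -3.4]
finger_gap: 3.3
```

```bash
python3 - <<'E'
from h import *
R,p=tgt(-3,184,30.5); go(R,p)
R,p=tgt(-2,152,30.5); go(R,p)
from bench import cams
for n in ['scene','top','wrist']:
    p,d=cams.snapshot(n); cv2.imwrite(f"pics/{n}16.png",p[:,:,::-1])
I=cv2.imread('pics/scene16.png')[170:290,310:430]; J=cv2.imread('pics/wrist16.png')[80:480,120:520]
cv2.imwrite('pics/m16.png',np.hstack([cv2.resize(I,(400,400),interpolation=2),cv2.resize(J,(400,400),interpolation=2)]))
E
```

```text
t 21.35 pos [590.9 126.5 175.8] rot [179.7  49.5 -97.6] q [-20.1  13.1  98.9  48.1  85.   65.4] F [-0.2 -0.4 -3.4] gap 3.3258595497388206
rotvec [-0.4 -0.5 -0.6] n 0.09991308438512342
world d [-1.  -2.   0.8] tool now [ 0.7  0.7 -2.1] tool after rot [ 0.7  0.7 -2.1]
t 21.35 pos [590.9 126.5 175.8] rot [179.7  49.5 -97.6] q [-20.1  13.1  98.9  48.1  85.   65.4] F [-0.2 -0.4 -3.4] gap 3.3258595497388206
rotvec [-0.4 -0.5 -0.6] n 0.09991308438512342
world d [ -0.9  -1.  -31.2] tool now [24.4  0.6 19.4] tool after rot [24.6  0.7 19.2]
```

View pics/m16.png

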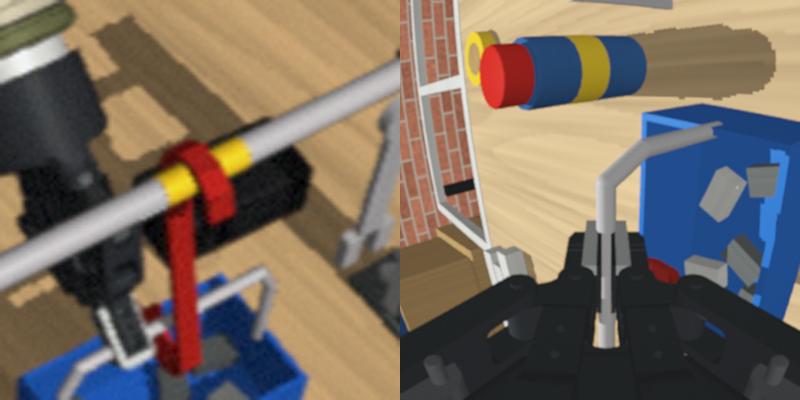

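The bar is now between the hook's tip and shank in the scene crop. Lowering in steps.

Request:
jog_arm(
  offset=[
    [4,0,3],
    [5,0,4],
    [4,0,3],
    [0,0,0],
    [0,0,0],
  ],
  delta_rot=[
    [0,0,0],
    [0,0,0],
    [0,0,0],
    [0,0,0],
    [0,0,0],
  ],
  jaw=[0,0,0,0,0],
)

```text
time: 22.0
tool_pos: [590.7, 124.7, 157.2]
tcp_rot: [179.6, 49.5, -97.8]
ft_force: [-0.2, -0.9, -3.7]
finger_gap: 3.3
```

```bash
python3 - <<'E'
from h import *
R,p=tgt(-2,152,30.5); go(R,p)
from bench import cams
for n in ['scene','top']:
    p,d=cams.snapshot(n); cv2.imwrite(f"pics/{n}17.png",p[:,:,::-1])
I=cv2.imread('pics/scene17.png')[170:290,310:430]; J=cv2.imread('pics/top17.png')[170:320,170:320]
cv2.imwrite('pics/m17.png',np.hstack([cv2.resize(I,(400,400),interpolation=2),cv2.resize(J,(400,400),interpolation=2)]))
E
```

```text
t 22.0 pos [590.7 124.7 157.2] rot [179.6  49.5 -97.8] q [-20.3  14.6  99.4  48.2  83.8  63.9] F [-0.2 -0.9 -3.7] gap 3.3181788356240625
rotvec [-0.4 -0.5 -0.7] n 0.10924991610145683
world d [ -0.6   0.8 -12.6] tool now [9.1 0.6 8.7] tool after rot [9.2 0.7 8.6]
```

View pics/m17.png

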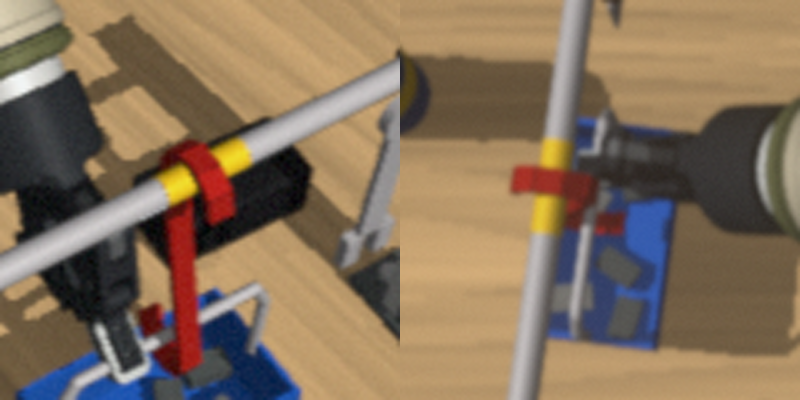

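Request:
jog_arm(
  offset=[
    [3,0,3],
    [3,0,3],
    [2,0,1.5],
    [0,0,0],
  ],
  delta_rot=[
    [0,0,0],
    [0,0,0],
    [0,0,0],
    [0,0,0],
  ],
  jaw=[0,0,0,0],
)

```text
time: 22.5
tool_pos: [591.0, 125.2, 145.9]
tcp_rot: [179.7, 49.5, -97.7]
ft_force: [0.4, 0.2, -4.1]
finger_gap: 3.5
```

Request:
jog_arm(
  offset=[
    [1.5,0,1.5],
    [0,0,0],
  ],
  delta_rot=[
    [0,0,0],
    [0,0,0],
  ],
  jaw=[0,0],
)

```text
time: 22.7
tool_pos: [591.3, 125.5, 144.2]
tcp_rot: [179.7, 49.5, -97.6]
ft_force: [0.4, -0.8, -2.5]
finger_gap: 3.3
```

```bash
python3 - <<'E'
from h import *
R,p=tgt(-1,152,30.5); go(R,p)
from bench import cams
for n in ['scene','wrist']:
    p,d=cams.snapshot(n); cv2.imwrite(f"pics/{n}18.png",p[:,:,::-1])
I=cv2.imread('pics/scene18.png')[170:290,310:430]; J=cv2.imread('pics/wrist18.png')[80:480,120:520]
cv2.imwrite('pics/m18.png',np.hstack([cv2.resize(I,(400,400),interpolation=2),cv2.resize(J,(400,400),interpolation=2)]))
E
```

```text
t 22.7 pos [591.3 125.5 144.2] rot [179.7  49.5 -97.6] q [-20.2  15.7  99.6  48.4  82.8  62.9] F [ 0.4 -0.8 -2.5] gap 3.2808394550592315
rotvec [-0.5 -0.5 -0.6] n 0.10426463997647299
world d [-1.1  0.9  0.4] tool now [-0.8  1.3  0.4] tool after rot [-0.8  1.2  0.4]
```

View pics/m18.png

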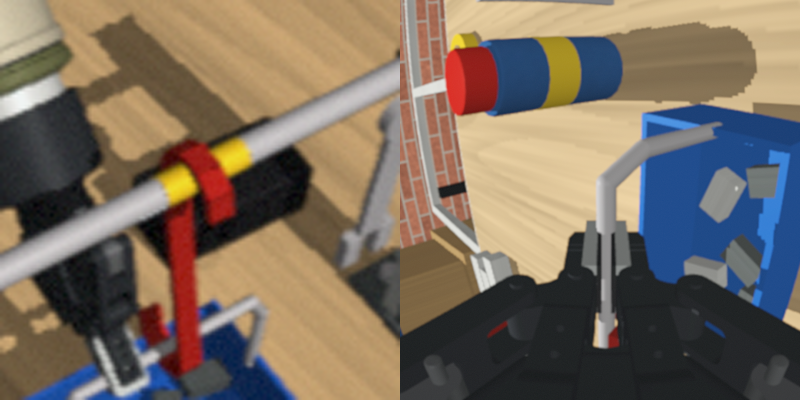

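Request:
jog_arm(
  offset=[
    [1.5,0,1.2],
    [0,0,0],
  ],
  delta_rot=[
    [0,0,0],
    [0,0,0],
  ],
  jaw=[0,0],
)

```text
time: 23.0
tool_pos: [592.4, 125.4, 144.1]
tcp_rot: [180.0, 49.6, -97.5]
ft_force: [0.5, -0.7, -0.9]
finger_gap: 3.4
```

Request:
jog_arm(
  offset=[
    [1.5,0,1.2],
    [0,0,0],
  ],
  delta_rot=[
    [0,0,0],
    [0,0,0],
  ],
  jaw=[0,0],
)

```text
time: 23.2
tool_pos: [593.4, 125.5, 144.0]
tcp_rot: [-179.8, 49.7, -97.3]
ft_force: [-0.5, 0.2, 0.4]
finger_gap: 3.9
```

The bin's weight has moved onto the hook (wrist force about 0 N, from −3.5 N). Releasing.

Request:
jog_arm(
  offset=[
    [0,0,0],
    [0,0,0],
    [0,0,0],
    [0,0,0],
    [0,0,0],
    [0,0,0],
    [0,0,0],
  ],
  delta_rot=[
    [0,0,0],
    [0,0,0],
    [0,0,0],
    [0,0,0],
    [0,0,0],
    [0,0,0],
    [0,0,0],
  ],
  jaw=[8,12,16,20,25,30,30],
)

```text
time: 23.9
tool_pos: [593.0, 125.4, 142.9]
tcp_rot: [-179.9, 49.6, -97.4]
ft_force: [0.0, -0.1, -0.3]
finger_gap: 25.8
```

```bash
python3 - <<'E'
from h import *
R,p=tgt(-1,152,30.5); go(R,p)
from bench import cams
for n in ['scene','wrist']:
    p,d=cams.snapshot(n); cv2.imwrite(f"pics/{n}19.png",p[:,:,::-1])
I=cv2.imread('pics/scene19.png')[170:290,310:430]; J=cv2.imread('pics/wrist19.png')[80:480,120:520]
cv2.imwrite('pics/m19.png',np.hstack([cv2.resize(I,(400,400),interpolation=2),cv2.resize(J,(400,400),interpolation=2)]))
E
```

```text
t 23.9 pos [593.  125.4 142.9] rot [-179.9   49.6  -97.4] q [-20.2  15.9  99.6  48.5  82.6  62.5] F [ 0.  -0.1 -0.3] gap 25.77266409576672
rotvec [-0.6 -0.4 -0.4] n 0.09976536352869912
world d [-2.8  1.1  1.7] tool now [-1.8  2.9 -0.5] tool after rot [-1.8  2.9 -0.4]
```

View pics/m19.png

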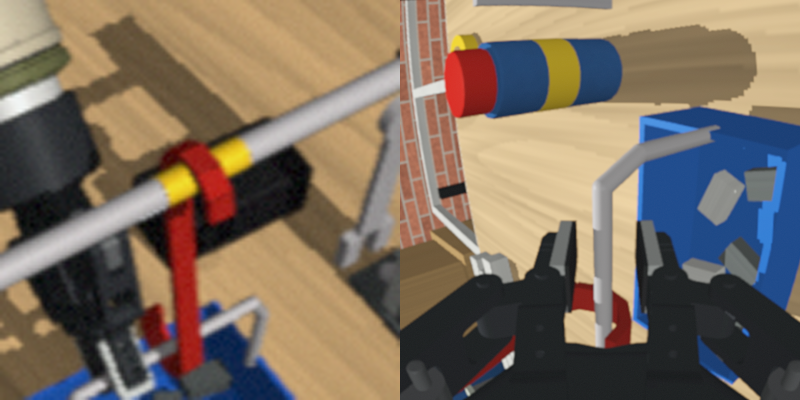

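The bar lies in the curl and both pads are clear of it. Backing straight out.

Request:
jog_arm(
  offset=[
    [0,0,-6],
    [0,0,-10],
    [0,0,-15],
    [0,0,-20],
    [0,0,-25],
    [0,0,-25],
    [0,0,-25],
    [0,0,-25],
    [0,0,0],
    [0,0,0],
    [0,0,0],
    [0,0,0],
    [0,0,0],
    [0,0,0],
    [0,0,0],
  ],
  delta_rot=[
    [0,0,0],
    [0,0,0],
    [0,0,0],
    [0,0,0],
    [0,0,0],
    [0,0,0],
    [0,0,0],
    [0,0,0],
    [0,0,0],
    [0,0,0],
    [0,0,0],
    [0,0,0],
    [0,0,0],
    [0,0,0],
    [0,0,0],
  ],
  jaw=[30,30,30,30,30,30,30,30,30,30,30,30,30,30,30],
)

```text
time: 25.5
tool_pos: [575.4, 1.8, 249.1]
tcp_rot: [-179.9, 49.5, -97.4]
ft_force: [0.7, -0.3, -0.4]
finger_gap: 25.6
```

```bash
python3 - <<'E'
from h import *
np.set_printoptions(suppress=True,precision=1)
R,p=tgt(-1,152,30.5); go(R,p)
from bench import cams
for n in ['scene','top','wrist']:
    m=cams.camera_model(n);p,d=cams.snapshot(n); cv2.imwrite(f"pics/{n}20.png",p[:,:,::-1]); np.savez(n+"20.npz",p=p,d=d,K=m["K"],T=m["camera_from_world"])
hookfit('scene20',[557,122,235.5],83.3)
V=np.array([-.9932,.1167,0])
for n,w_ in (('scene20',0),('top20',0),('wrist20',1)):
    p,W,H=(wcloud if w_ else cloud)(n)
    h,s=H[...,0].astype(int),H[...,1]
    e=W-[557,122,0]; b=(abs(h-112)<10)&(s>150)&(W[...,2]>15)&(np.hypot(e[...,0],e[...,1])<115)
    k=np.stack([e@U,e@V,W[...,2]],-1)[b]; print(n,np.percentile(k,[.5,99.5],axis=0))
    for lo in range(-80,80,40):
        r=k[(k[:,1]>lo)&(k[:,1]<lo+40)]
        if len(r)>5: print('  v',lo,'max z',np.percentile(r[:,2],98))
    for lo in range(-60,60,30):
        r=k[(k[:,0]>lo)&(k[:,0]<lo+30)]
        if len(r)>5: print('  u',lo,'max z',np.percentile(r[:,2],98))
I=cv2.imread('pics/scene20.png')[150:350,270:470]; J=cv2.imread('pics/wrist20.png')
cv2.imwrite('pics/m20.png',np.hstack([cv2.resize(I,(400,400),interpolation=2),cv2.resize(J,(400,400),interpolation=2)]))
E
```

```text
t 25.5 pos [575.4   1.8 249.1] rot [-179.9   49.5  -97.4] q [-31.7  12.4  91.5  44.5  98.4  63.5] F [ 0.7 -0.3 -0.4] gap 25.572914775863623
rotvec [-0.7 -0.5 -0.5] n 0.11387672200151555
world d [  14.8  124.7 -104.5] tool now [ -2.2   1.8 163.3] tool after rot [ -0.7  -0.1 163.3]
scene20 n 670 min [-18.   -9.6 -88.3] max [25.4  4.9 92.5]
  z -100 55 mean [ -2.7  -3.9 -85. ] std [10.5  3.5  2.7]
  z -80 68 mean [  4.6  -3.8 -70. ] std [19.3  3.9  5. ]
  z -60 52 mean [ 18.4  -4.5 -50.7] std [2.2 3.7 5.6]
  z -40 55 mean [ 12.9  -3.8 -29.9] std [2.1 3.7 6.1]
  z -20 57 mean [  7.1  -3.8 -10.1] std [2.1 3.8 5.8]
  z 0 68 mean [ 1.4 -3.1 10.6] std [2.1 4.8 5.6]
  z 20 74 mean [-4.  -2.7 29.6] std [2.1 4.3 5.8]
  z 40 13 mean [-7.2 -2.  41.5] std [0.9 4.3 1.4]
  z 60 60 mean [17.  -3.8 75.2] std [14.8  4.6  3.3]
  z 80 168 mean [ 6.8 -3.2 88.1] std [10.9  4.1  3.4]
scene20 [[-43.  -77.7  26.6]
 [ 47.8  70.6  88.5]]
  v -80 max z 87.59073221734828
  v -40 max z 87.33882338648061
  v 0 max z 86.9922645432399
  v 40 max z 87.4381233399642
  u -60 max z 87.21763340771633
  u -30 max z 85.60159380936565
  u 0 max z 86.95892051553996
  u 30 max z 87.86739439570992
top20 [[-45.4 -71.9  25.3]
 [-10.3  59.   89.2]]
  v -80 max z 87.92880987181263
  v -40 max z 87.29872117593764
  v 0 max z 88.84037184423495
  v 40 max z 89.40088585168519
  u -60 max z 88.97835281841725
  u -30 max z 33.83696679481605
wrist20 [[-47.  -77.1  29.5]
 [ 41.6  70.1  87.7]]
  v -80 max z 87.10859551168735
  v -40 max z 87.05273702866064
  v 0 max z 87.12310589966089
  v 40 max z 87.1660580829402
  u -60 max z 87.4102432252423
  u -30 max z 87.21587183172998
  u 0 max z 82.765219809412
  u 30 max z 86.60403806508478
```

View pics/m20.png

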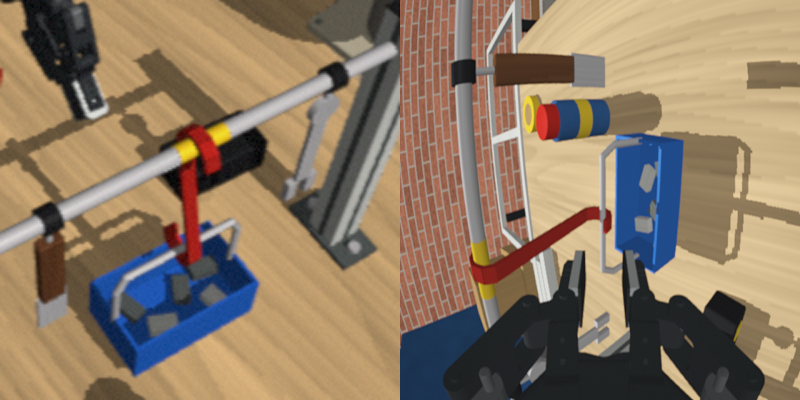

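The bin hangs level: its rim is at about 87 mm all round, its underside is about 27 mm above the bench, and it is centred within about 2 mm of the hook. I'll wait briefly and check that nothing is moving.

Request:
jog_arm(
  offset=[
    [0,0,-15],
    [0,0,-15],
    [0,0,0],
    [0,0,0],
    [0,0,0],
    [0,0,0],
    [0,0,0],
    [0,0,0],
    [0,0,0],
    [0,0,0],
    [0,0,0],
    [0,0,0],
    [0,0,0],
    [0,0,0],
    [0,0,0],
  ],
  delta_rot=[
    [0,0,0],
    [0,0,0],
    [0,0,0],
    [0,0,0],
    [0,0,0],
    [0,0,0],
    [0,0,0],
    [0,0,0],
    [0,0,0],
    [0,0,0],
    [0,0,0],
    [0,0,0],
    [0,0,0],
    [0,0,0],
    [0,0,0],
  ],
  jaw=[30,30,30,30,30,30,30,30,30,30,30,30,30,30,30],
)

```text
time: 27.15
tool_pos: [572.2, -23.1, 270.6]
tcp_rot: [-179.8, 49.4, -97.4]
ft_force: [0.4, -1.0, -0.9]
finger_gap: 25.2
```

```bash
python3 - <<'E'
from h import *
from bench import cams,r,monitor
a=[cams.snapshot('scene')[0] for _ in range(6)]
f=lambda p:(lambda H:np.argwhere((abs(H[...,0].astype(int)-112)<10)&(H[...,1]>150))[:,:])(cv2.cvtColor(p,cv2.COLOR_RGB2HSV))
for p in a:
    q=f(p); k=q[(q[:,0]>200)&(q[:,0]<350)&(q[:,1]>290)&(q[:,1]<420)]; print(k.mean(0),len(k))
cv2.imwrite('pics/scene21.png',a[-1][:,:,::-1])
b=cv2.imread('pics/scene0.png'); d=cv2.absdiff(b,cv2.imread('pics/scene21.png')).max(2)
print('can diff',d[360:425,350:400].mean(),'case',d[210:250,372:405].mean())
print(monitor.sense()['time']); print(r.hand_in())
E
```

```text
[301.86276898 355.17498985] 2463
[301.89507667 355.11460856] 2478
[301.96306818 355.08887987] 2464
[301.88812601 355.11510501] 2476
[301.98903776 355.06617946] 2463
[301.94615385 355.14574899] 2470
can diff 8.812923076923077 case 21.921212121212122
27.45
the job is handed in; nothing more can be done
None
```

View pics/scene21.png

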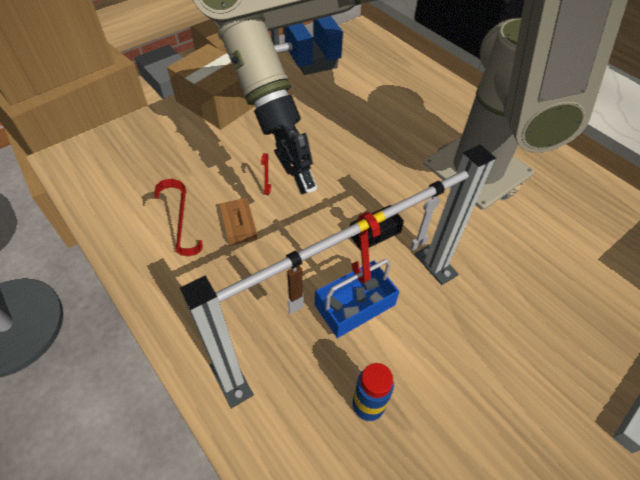

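The S-hook hangs by its upper curl on the yellow sleeve, and the bin hangs by the middle of its handle in the lower curl. I handed in at 27.45 s; no verdict was reported.

- **What I did:** I lifted the hook out of its block by the shank, hung it and let go. Then I gripped the bin's handle 30 mm to one side of its middle, laid the bar in the lower curl, released and backed off.
- **Hook:** it hangs upright, about 2–4 mm from the sleeve's middle.
- **Bin:** it hangs level, with the rim at about 87 mm all round. It is centred within about 3 mm of the hook and its underside is about 27 mm above the bench.
- **Stillness:** six pictures over 0.3 s showed the bin moving less than 0.15 pixel.
- **Other objects:** in the last picture the can, case, spanner and scraper look where they started. I checked these by eye and did not measure the spanner and scraper swings. The before/after picture difference for the case was not clean (about 22 grey levels, 9 for the can), which I put down to the hook and its shadow now in front of it. The arm never went near it.
- **Disagreements:** the cameras differed by 2–5 mm on positions, within calibration and viewing side. The gripper read 2–4 mm less than the real thickness while squeezing. The wrist force showed no clear contact when I lowered the hook, so it may have dropped about 1 mm at release.

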